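Stack the bored grip blocks on a bent forge-rake handle

ROBOT

A 6-joint arm with a two-finger parallel gripper is mounted at the origin on the work surface. World frame = base frame: x ahead of the robot, y to its left, z up, the work surface at z = 0. Lengths are in mm, angles in rad, forces in N, time in s.
With the tool pointing down it reaches from about 350 to 925 mm from the base axis. Payload 6.4 kg.
Tool frame: the origin (TCP) lies at the very end of the fingers, on their centre line; the grasp point (between the pads) lies 19 mm behind it (robot.pinch_z is the z of the grasp point in the tool frame, in mm); z points along the fingers, y is the line along which they close (so a half turn about z gives the same grasp; the last joint's range is limited). The gripper opens to 85 mm and grips with 20 to 120 N. Pads are 22 mm wide; open, the fingers measure 114 mm over their backs; the gripper's body (76 mm by 85 mm) begins 54 mm behind the grasp point. The pads swing forward as they close: fully open they stand 13 mm farther back than shut.
Start: joints at [-1.488, 0.245, 1.558, -0, 1.339, -0.174], TCP at [165.096, -628.695, 231.29] pointing down, gripper open.
Joint ranges: [-3.13, 3.13], [-1.02, 2.26], [0.13, 2.54], [-0.95, 4.09], [0.21, 2.88], [-2.74, 2.74]. Speed limits (rad/s): [2.57, 2.57, 3.14, 3.14, 3.14, 3.14].

INTERFACE

Orientations are given as a unit quaternion [x, y, z, w].
In Python, from workcell import sensors, optics, robot gives the robot as it stands.
- The arm moves only by the tool arm_command, never from a script. Its argument "deltas" is a list of rows, each a list of 3 entries, a list of its own where there are three numbers: the shift along the tool's x, y, z in units of 50 cm (1.0 is 50 cm), then the turn, a rotation vector about the tool's x, y, z in units of pi rad (1.0 is pi rad), then the gripper command: -1 is shut, 1 is fully open, values between are in proportion. In form: [[[x, y, z], [rx, ry, rz], hand], ...]. A call has 1 to 20 rows; each row is the pose to reach, as a shift and turn from the pose commanded when the call began, along the tool's axes at that moment, turning the shorter way round; what a row does not reach only later rows make up. A row lasts 1/10 s, in which the tool goes at most 50 mm and 8.59 degrees, less where a joint would pass 70% of its speed; a pose out of reach is approached as far as the arm can. A call with a number of a shift or a turn outside -1 to 1 is refused whole. A call with a gripper value outside its range is refused whole. The fingers move at their own pace and stop on an object; the grip force is fixed at half the most. Time passes only in rows, so rows that repeat a pose let the fingers close. It gives the time, the measured TCP pose, the force, the opening and the grip force at its end, in the units of the state.
- sensors.sense(): the state, without advancing time (a new reading comes with each control period).
- optics.camera(name): name is "side" or "top" or "wrist"; returns a dict with "frame" (384x512x3 uint8, red, green, blue), "fovy" (degrees; the focal length in pixels is half the picture's height over the tangent of half this angle, whatever the lens; pixels are square), "cx", "cy" (the principal point, pixels), "T" (4x4, takes a point from camera to world coordinates). Camera axes: x right, y down, z forward; pixel columns grow to the right and rows downward; lengths in mm; the calibration is good to about 2 mm. A picture is of the moment at which its call begins. There is no depth.
- robot.finish_job(): hands the job in; it is judged then, once.
The state is a dict: "clock": time; "joints": joint angles; "dq": joint speeds; "effort": joint torques, N m; "tool_pos": TCP position; "orientation": TCP orientation; "contact_force": force on the tool from outside, world axes, zero at the start; "wrist_torque": the same for the moment, N m; "gripper_width": opening from 0.0 (shut) to 1.0 (fully open); "finger_force": force on a finger pad.
Only numpy, scipy, OpenCV 4.12 (cv2) and the standard library are available. Lean on these libraries where they do the work, as an engineer would, in place of code of your own. Each camera call takes 0.05 s, during which the arm holds its last target. There are 200 camera calls.

TASK

Pull the red quick-release pin out of the bent end of the rake's handle and stand it in the empty hole of the drill stand. Then thread every wooden grip block that is on the bench onto the rod's end, round the bend and along the straight shaft, so that the first one sits against the collar and the others close up against it in a snug row, in any order. Finally press the pin back into the rod until it is fully home, and leave the other things on the bench alone.

Things in the scene. Friction and masses are not known exactly. Their poses are not given: they have to be found in the camera images.
- collar (a point): Forge rake held level in a blue fixed vise (jaw tops 149 mm high) by its 16 mm round steel rod; rod axis 140 mm above the bench. This point: on the rod axis, at the handle-side face of a welded collar (34 mm across, 12 mm long, 12 mm from the jaws). Axes: z up; from here the rod runs straight along -y for 134 mm, then bends level by 75 degrees towards +x, then a 75 mm straight tail
- bend_start (a point): point on the rod axis where the straight shaft ends and the bend begins; same axes as collar
- bend_centre (a point): centre of the bend's arc (in the air, level with the rod axis), 100 mm along the collar's +x from bend_start; the rod axis bends at 100 mm radius
- bend_end (a point): point on the rod axis where the bend ends and the straight tail begins; same axes as collar. The tail points 15 degrees off the collar's +x, towards its -y
- rod_end (a point): tip of the rod, on its axis, 75 mm beyond bend_end: the only end over which blocks can go on. Nothing else stands on the rod between here and the collar but the pin
- pin_hole (a point): mouth, at the rod's top (8 mm above its axis), of the upright through hole for the pin, 22 mm from rod_end; 9 mm along the rod by 9.8 mm across. A sprung ball in the rod snaps into the pin's groove: about 8 N to pull the pin straight up and out, 4 to 8 N to press it in; fully home, its shoulder lies on the rod
- pin_knob (a point): Quick-release pin: centre of its red knob (26 mm across, 24 mm tall), 26 mm above the shoulder; z along the pin, up. Below the knob a steel neck 16 mm across and 14 mm tall, then the shoulder, then a shank 8 mm across, 36 mm long (groove 8 mm below the shoulder, last 10 mm tapered). 60 g. Starts in pin_hole
- pin_shoulder (a point): the same pin: centre of the shoulder under its neck, which rests on the rod or on the drill stand when the pin is fully in
- stand_hole (a point): Wooden drill stand (fixed), 75 x 110 x 45 mm. This point: mouth of its one empty hole (12 mm across, 40 mm deep), on its top, 45 mm above the bench. Axes as the stand's: drill bits stand in a row along y, 40 mm from the hole on the -x side, up to 50 mm above the stand
- block1_c (a point): dark brown walnut grip block, 42 mm wide (y) x 42 mm tall (z) x 30 mm long (x), with a 22 mm bore right through along x; this is its centre, on the bore's axis. 45 g or so. Stands on edge on the bench with the bore level; either end may go on first. May be absent
- block2_c (a point): pale ash grip block, 42 mm wide (y) x 42 mm tall (z) x 30 mm long (x), with a 22 mm bore right through along x; this is its centre, on the bore's axis. 45 g or so. Stands on edge on the bench with the bore level; either end may go on first. May be absent
- block3_c (a point): red padauk grip block, 42 mm wide (y) x 42 mm tall (z) x 30 mm long (x), with a 22 mm bore right through along x; this is its centre, on the bore's axis. 45 g or so. Stands on edge on the bench with the bore level; either end may go on first. May be absent
- block4_c (a point): yellow olive wood grip block, 42 mm wide (y) x 42 mm tall (z) x 30 mm long (x), with a 22 mm bore right through along x; this is its centre, on the bore's axis. 45 g or so. Stands on edge on the bench with the bore level; either end may go on first. May be absent
- wax_tin: yellow round wax tin, 44 mm across, 20 mm tall, near the blocks; not part of the job
- glue: white glue bottle, 56 mm across, 150 mm tall; not part of the job
- hammer: forging hammer lying down, wooden handle, 300 mm long; not part of the job
- scale: drilled wooden knife scale lying flat, 110 x 34 x 9 mm; not part of the job
- brass_guard: folded brass channel, 100 x 30 x 23 mm; not part of the job
- marker: white and black marker pen lying down, 130 mm long, 11 mm thick; not part of the job
- tub: clear plastic tub with a strip of wood in it, 160 x 100 x 50 mm; not part of the job
There are look-alikes about, which are no part of the job. Of the things shaped like the part that bears stand_hole, the wooden one is meant.

How it is judged (in metres and radians):
On the way, in this order (a step that is already met when the one before it is completed fails the run):
1. the pin is pulled out of the rod and stands in the empty hole of the drill stand (horizontal distance between pin_shoulder and stand_hole below 0.006 m and z of pin_shoulder in the frame of stand_hole between -0.003 and 0.005 m and angle between pin_shoulder's own z axis and vertical below 0.2 rad), for 0.3 s.
2. all the blocks sit in a snug row on the straight shaft, from the collar on (y of block1_c in the frame of collar between -0.13 and -0.008 m and x of block1_c in the frame of collar between -0.008 and 0.008 m and z of block1_c in the frame of collar between -0.008 and 0.008 m and (y of block1_c in the frame of collar above -0.02 m or distance between block1_c and block2_c below 0.035 m or distance between block1_c and block3_c below 0.035 m or distance between block1_c and block4_c below 0.035 m) and y of block2_c in the frame of collar between -0.13 and -0.008 m and x of block2_c in the frame of collar between -0.008 and 0.008 m and z of block2_c in the frame of collar between -0.008 and 0.008 m and (y of block2_c in the frame of collar above -0.02 m or distance between block2_c and block1_c below 0.035 m or distance between block2_c and block3_c below 0.035 m or distance between block2_c and block4_c below 0.035 m) and y of block3_c in the frame of collar between -0.13 and -0.008 m and x of block3_c in the frame of collar between -0.008 and 0.008 m and z of block3_c in the frame of collar between -0.008 and 0.008 m and (y of block3_c in the frame of collar above -0.02 m or distance between block3_c and block1_c below 0.035 m or distance between block3_c and block2_c below 0.035 m or distance between block3_c and block4_c below 0.035 m) and y of block4_c in the frame of collar between -0.13 and -0.008 m and x of block4_c in the frame of collar between -0.008 and 0.008 m and z of block4_c in the frame of collar between -0.008 and 0.008 m and (y of block4_c in the frame of collar above -0.02 m or distance between block4_c and block1_c below 0.035 m or distance between block4_c and block2_c below 0.035 m or distance between block4_c and block3_c below 0.035 m) and y of any of block1_c, block2_c, block3_c, block4_c in the frame of collar above -0.02 m), for 0.3 s.
3. the pin is pressed fully home in the rod (horizontal distance between pin_shoulder and pin_hole below 0.004 m and z of pin_shoulder in the frame of pin_hole between -0.003 and 0.0025 m and angle between pin_shoulder's own z axis and vertical below 0.2 rad), for 0.3 s.
At the end, for the whole second after the job is handed in: Each block is on the straight shaft (within 8 mm of the rod axis, 130 mm of the collar), one within 5 mm of the collar, the others within 5 mm of the collar or a neighbour; the pin is upright in the rod, its shoulder within 2.5 mm of it; all at rest (all of step 2 and all of step 3 and linear speed of each of pin, block1, block2, block3, block4 below 0.02 m/s); the robot touches nothing.
It fails at once if one of the other things on the bench is pushed more than 50 mm away (distance of any of wax_tin, glue, hammer, scale, brass_guard, marker, tub from where it was at the start of the episode above 0.05 m).
Of block1, block2, block3, block4 only 2 to 4 are there at a start; the rules pass over those that are not, and their reading is None.
At some moment in a run one of block1, block2, block3, block4 may be knocked a few centimetres aside while the robot is not near it.
It also fails if it takes over 210 s, if anything falls off the work surface, if the arm or the gripper's body presses on something with over 40 N, if the wrist force passes 120 N, or if a joint passes its speed limit or range.

## Working session

There is one attempt and no reset: what is moved stays moved. The work goes in short steps, Python scripts to look and compute and a tool call to move; the robot and the scene stay as the last step left them, time stands still between calls to the robot, and variables do not carry over. Pictures are saved under pics/ and viewed, at most 14 in all, crops included, and the job is handed in when it is done.

Besides the shell and the picture viewer there is one more tool, called after ">>>" by a JSON object that holds its "method" and its "body", one argument or row to a line. arm_command: Moves the arm, as the interface text tells. Shifts and turns lie within -1 to 1; 1 stands for 50 cm of shift or pi rad of turn. Its arguments: {"type":"object","properties":{"deltas":{"type":"array"}},"required":["deltas"]}

```bash
mkdir -p pics; ls; cat > h.py <<'E'
import numpy as np, cv2
from scipy.spatial.transform import Rotation as R
from workcell import sensors, optics, robot
def cam(n,save=None):
    c=optics.camera(n)
    if save: cv2.imwrite('pics/'+save+'.png',cv2.cvtColor(c['frame'],cv2.COLOR_RGB2BGR))
    c['f']=c['frame'].shape[0]/2/np.tan(np.radians(c['fovy'])/2); c['T']=np.array(c['T']); return c
def ray(c,u,v):
    d=np.array([(u-c['cx'])/c['f'],(v-c['cy'])/c['f'],1]); return c['T'][:3,3],c['T'][:3,:3]@d
def onz(c,u,v,z):
    o,d=ray(c,u,v); return o+d*(z-o[2])/d[2]
def proj(c,p):
    q=np.linalg.inv(c['T'])@np.r_[p,1]; return np.array([c['cx'],c['cy']])+c['f']*q[:2]/q[2]
def tri(c1,p1,c2,p2):
    o1,d1=ray(c1,*p1);o2,d2=ray(c2,*p2)
    s=np.linalg.lstsq(np.c_[d1,-d2],o2-o1,rcond=None)[0]
    a,b=o1+s[0]*d1,o2+s[1]*d2; return (a+b)/2,np.linalg.norm(a-b)
E
cat > a.py <<'E'
from h import *
for n in ['top','side','wrist']:
    c=cam(n,n+'0'); print(n,c['fovy'],c['cx'],c['cy'],c['T'].round(3).tolist())
s=sensors.sense();print(s)
E
python3 a.py
```

```text
pics
top 49.399359928382715 255.50202546671775 201.73238091495244 [[-0.028, -0.99, 0.14, 288.482], [-1.0, 0.028, 0.004, -100.27], [-0.008, -0.14, -0.99, 1622.853], [0.0, 0.0, 0.0, 1.0]]
side 47.88466806371404 255.94361453728 188.60031127889044 [[0.928, -0.276, 0.249, 141.991], [-0.372, -0.711, 0.597, -937.609], [0.013, -0.647, -0.763, 1246.56], [0.0, 0.0, 0.0, 1.0]]
wrist 59.94051945885957 246.5898466892592 195.47634504058493 [[0.254, -0.916, -0.311, 244.751], [-0.967, -0.241, -0.08, -608.52], [-0.002, 0.321, -0.947, 371.411], [0.0, 0.0, 0.0, 1.0]]
{'clock': 0.15, 'joints': array([-1.48808558e+00,  2.45692882e-01,  1.55875754e+00,  1.43236508e-05,
        1.33866108e+00, -1.74082809e-01]), 'dq': array([-0.00133069, -0.00282616, -0.00380706, -0.00015836,  0.00077097,
       -0.00030419]), 'effort': array([ 1.73355482e-03, -4.29987752e+01, -3.26551545e+01,  1.12911003e-06,
        3.58249155e-03, -6.03975195e-06]), 'tool_pos': array([ 165.07146142, -628.24767925,  230.39569504]), 'orientation': array([ 9.91768377e-01,  1.28042606e-01,  4.16442105e-05, -7.58313508e-04]), 'contact_force': array([ 1.3902731 , -0.15967475,  0.55114027]), 'wrist_torque': array([ 0.00599784,  0.06131014, -0.00431951]), 'finger_force': 0.0, 'gripper_width': 0.9977376154487116}
```

View pics/top0.png

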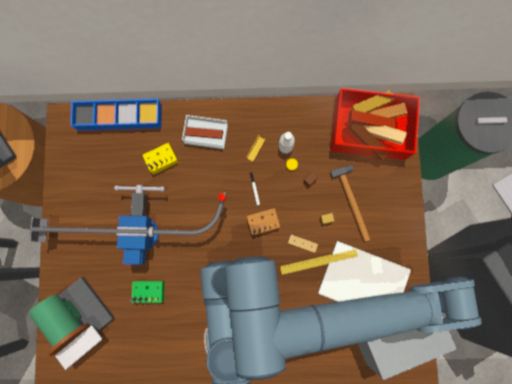

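View pics/side0.png

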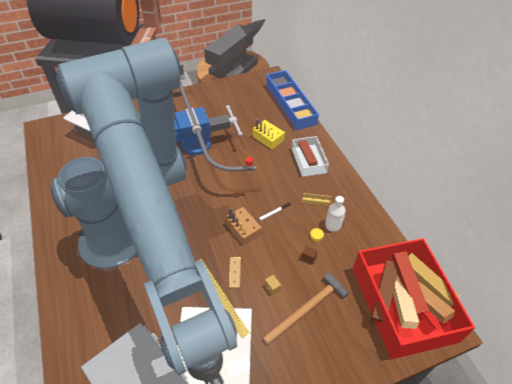

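The top view shows the rod (collar by the vise at about (155,232), bend to the pin at (222,197)), the wooden stand at (263,222), a walnut block at (310,181) and a yellow or pale block at (327,219). The side view agrees with this. I'll zoom in on both.

```bash
python3 - <<'E'
import cv2
a=cv2.imread('pics/top0.png')[165:257,140:350]; b=cv2.imread('pics/side0.png')[140:300,170:360]
a=cv2.resize(a,(798,350),interpolation=cv2.INTER_CUBIC);cv2.imwrite('pics/topc.png',a)
b=cv2.resize(b,(712,600),interpolation=cv2.INTER_CUBIC);cv2.imwrite('pics/sidec.png',b)
E
```

```text
(no output)
```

View pics/topc.png

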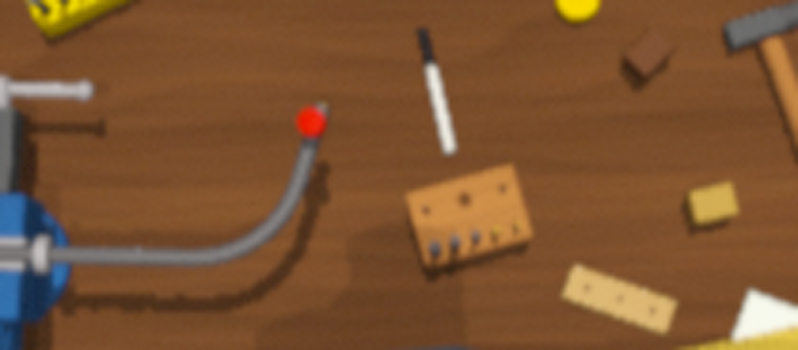

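View pics/sidec.png

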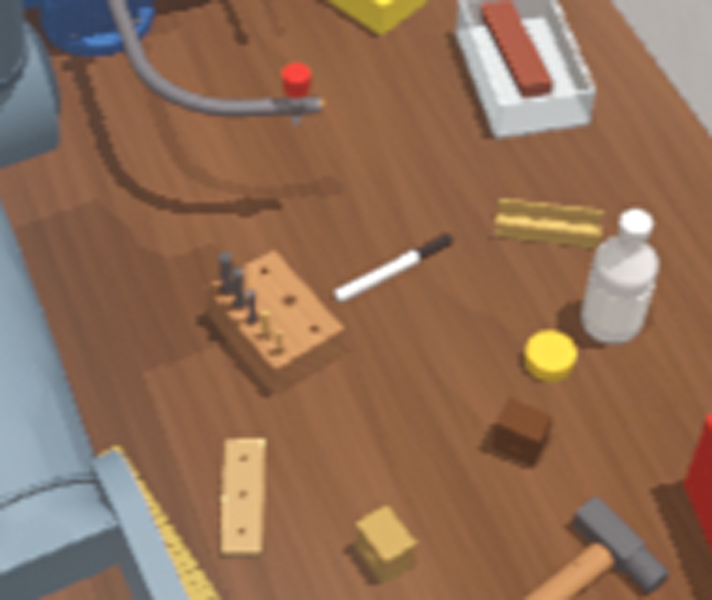

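View pics/wrist0.png

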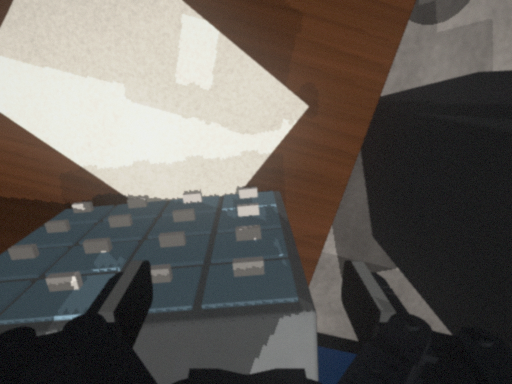

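Two blocks are visible: walnut at crop (647,57) and olive at (712,204). The stand's larger central hole is at about (464,198), and the knob is at (311,122). The wrist view shows only the paper and tray, with no blocks. Next I'll compute rough positions.

```bash
cat > b.py <<'E'
from h import *
t=cam('top'); s=cam('side')
def red(c,box):
    x0,y0,x1,y1=box; f=c['frame'].astype(int)[y0:y1,x0:x1]
    m=(f[...,0]>150)&(f[...,1]<70)&(f[...,2]<70); ys,xs=np.nonzero(m); return xs.mean()+x0,ys.mean()+y0,m.sum()
a=red(t,(205,180,240,215)); b=red(s,(235,145,265,175)); print(a,b)
print('knob tri',tri(t,a[:2],s,b[:2]),'onz174',onz(t,*a[:2],174+4))
C=lambda x,y:((x+.5)/3.8+140-.5,(y+.5)/3.8+165-.5)
for n,x,y,z in [('collar',50,253,140),('sh1',80,256,140),('sh2',190,257,140),('tip',323,105,140),('hole',464,198,45),('bitL',434,262,45),('bitR',526,238,45),('h1',427,209,45),('h2',502,187,45),('walnut',650,52,42),('olive',714,202,42),('TL',407,192,45),('TR',513,165,45),('BR',532,238,45)]:
    print(n,onz(t,*C(x,y),z).round(1))
S=lambda x,y:((x+.5)/3.747+170-.5,(y+.5)/3.75+140-.5)
for n,x,y,z in [('hole',290,300,45),('walnut',524,419,42),('olive',386,533,42),('tip',321,104,140),('h1',265,271,45),('h2',314,328,45)]: print('side',n,onz(s,*S(x,y),z).round(1))
E
python3 b.py
```

```text
(np.float64(221.28), np.float64(196.6), np.int64(50)) (np.float64(249.16666666666666), np.float64(162.11111111111111), np.int64(18))
knob tri (array([516.74343601,  25.42858057, 168.29857175]), np.float64(1.0784222672280097)) onz174 [514.69337837  24.70678266 178.        ]
collar [403.1 273.8 140. ]
sh1 [399.5 245.7 140. ]
sh2 [395.6 142.6 140. ]
tip [536.1  15.7 140. ]
hole [ 453.7 -116.2   45. ]
bitL [390.7 -84.5  45. ]
bitR [ 412.  -176.7   45. ]
h1 [443.7 -79.   45. ]
h2 [ 463.7 -154.5   45. ]
walnut [ 597.3 -309.1   42. ]
olive [ 442.9 -365.9   42. ]
TL [461.4 -59.4  45. ]
TR [ 485.5 -166.3   45. ]
BR [ 411.8 -182.7   45. ]
side hole [ 454.5 -116.4   45. ]
side walnut [ 599.  -307.3   42. ]
side olive [ 443.8 -364.4   42. ]
side tip [538.   19.2 140. ]
side h1 [444.8 -76.9  45. ]
side h2 [ 463.5 -153.4   45. ]
```

```bash
cat > p.py <<'E'
# plan: python3 p.py "x y z yawdeg hand rows" ... -> prints rows from stored commanded pose, stores the new one
import sys,json,os,numpy as np
st=json.load(open('cmd.json')) if os.path.exists('cmd.json') else [165.096,-628.695,231.29,np.degrees(2*np.arctan2(.128042606,.991768377))]
p0=np.array(st[:3]);y0=np.radians(st[3]);c,s=np.cos(y0),np.sin(y0)
M=np.array([[c,s,0],[s,-c,0],[0,0,-1]])   # columns = tool axes
cur=np.array(st[:4]);rows=[]
for w in sys.argv[1:]:
    v=[float(q) for q in w.split()];tgt=np.array(v[:4]);h=v[4];n=int(v[5]) if len(v)>5 else max(1,int(np.ceil(max(np.linalg.norm(tgt[:3]-cur[:3])/40,abs(tgt[3]-cur[3])/7))))
    for k in range(1,n+1):
        q=cur+(tgt-cur)*k/n
        d=M.T@(q[:3]-p0)/500; t=-np.radians(q[3])+y0
        rows.append([[round(float(x),4) for x in d],[0,0,round(float(t/np.pi),4)],h])
    cur=tgt
d,t=np.array(rows[-1][0]),rows[-1][1][2]
e=p0+M@d*500; json.dump([*e,np.degrees(y0-t*np.pi)],open('cmd.json','w'))
print(len(rows)); print(json.dumps(rows).replace(' ',''))
E
python3 p.py "515 25 280 14.7 1" "515 25 280 14.7 1 1"
```

```text
20
[[[0.0531,-0.0572,-0.0051],[0,0,0.0],1.0],[[0.1062,-0.1144,-0.0103],[0,0,0.0],1.0],[[0.1593,-0.1716,-0.0154],[0,0,0.0],1.0],[[0.2124,-0.2288,-0.0205],[0,0,0.0],1.0],[[0.2655,-0.286,-0.0256],[0,0,0.0],1.0],[[0.3186,-0.3432,-0.0308],[0,0,0.0],1.0],[[0.3717,-0.4004,-0.0359],[0,0,0.0],1.0],[[0.4248,-0.4576,-0.041],[0,0,0.0],1.0],[[0.4779,-0.5148,-0.0461],[0,0,0.0],1.0],[[0.531,-0.572,-0.0513],[0,0,0.0],1.0],[[0.5841,-0.6292,-0.0564],[0,0,0.0],1.0],[[0.6372,-0.6864,-0.0615],[0,0,0.0],1.0],[[0.6903,-0.7436,-0.0667],[0,0,0.0],1.0],[[0.7434,-0.8008,-0.0718],[0,0,0.0001],1.0],[[0.7965,-0.858,-0.0769],[0,0,0.0001],1.0],[[0.8496,-0.9152,-0.082],[0,0,0.0001],1.0],[[0.9027,-0.9724,-0.0872],[0,0,0.0001],1.0],[[0.9558,-1.0296,-0.0923],[0,0,0.0001],1.0],[[1.0089,-1.0868,-0.0974],[0,0,0.0001],1.0],[[1.0089,-1.0868,-0.0974],[0,0,0.0001],1.0]]
```

```bash
rm cmd.json; cat > p.py <<'E'
# python3 p.py "x y z yaw" ... -> tool-frame shift/turn of each waypoint from stored commanded pose (units of the move)
# python3 p.py set a b c t  -> after the move: book the last row actually sent
import sys,json,os,numpy as np
st=json.load(open('cmd.json')) if os.path.exists('cmd.json') else [165.096,-628.695,231.29,np.degrees(2*np.arctan2(.128042606,.991768377))]
p0=np.array(st[:3]);y0=st[3];c,s=np.cos(np.radians(y0)),np.sin(np.radians(y0))
M=np.array([[c,s,0],[s,-c,0],[0,0,-1]])
cur=np.array(st)
for w in sys.argv[1:]:
    v=np.array([float(q) for q in w.split()])
    d=(M.T@(v[:3]-p0)/500).round(3); t=round((y0-v[3])/180,3)
    n=max(np.linalg.norm(v[:3]-cur[:3])/50,abs(v[3]-cur[3])/8.59); cur=v
    print(d.tolist(),t,'rows>=%.1f'%n)
json.dump([*(p0+M@d*500),y0-t*180],open('cmd.json','w'))
E
python3 p.py "340 -300 280 14.7"; python3 p.py "515 25 280 14.7"
```

```text
[0.505, -0.547, -0.097] 0.0 rows>=7.5
[0.504, -0.54, -0.0] 0.0 rows>=7.4
```

>>> {"method": "arm_command", "body": {
  "deltas": [
    [[0.253,-0.274,-0.097],[0,0,0],1],
    [[0.505,-0.547,-0.097],[0,0,0],1],
    [[0.505,-0.547,-0.097],[0,0,0],1],
    [[0.505,-0.547,-0.097],[0,0,0],1],
    [[0.505,-0.547,-0.097],[0,0,0],1],
    [[0.505,-0.547,-0.097],[0,0,0],1],
    [[0.505,-0.547,-0.097],[0,0,0],1],
    [[0.505,-0.547,-0.097],[0,0,0],1],
    [[0.505,-0.547,-0.097],[0,0,0],1],
    [[0.505,-0.547,-0.097],[0,0,0],1],
    [[0.505,-0.547,-0.097],[0,0,0],1],
    [[0.505,-0.547,-0.097],[0,0,0],1]
  ]
}}

```text
clock: 1.45
tool_pos: [339.3, -300.9, 279.5]
orientation: [0.992, 0.127, -0.0, -0.0]
contact_force: [-0.7, 0.0, -0.3]
gripper_width: 0.998
finger_force: 0.0
```

>>> {"method": "arm_command", "body": {
  "deltas": [
    [[0.504,-0.54,0],[0,0,0],1],
    [[0.504,-0.54,0],[0,0,0],1],
    [[0.504,-0.54,0],[0,0,0],1],
    [[0.504,-0.54,0],[0,0,0],1],
    [[0.504,-0.54,0],[0,0,0],1],
    [[0.504,-0.54,0],[0,0,0],1],
    [[0.504,-0.54,0],[0,0,0],1],
    [[0.504,-0.54,0],[0,0,0],1],
    [[0.504,-0.54,0],[0,0,0],1],
    [[0.504,-0.54,0],[0,0,0],1],
    [[0.504,-0.54,0],[0,0,0],1],
    [[0.504,-0.54,0],[0,0,0],1]
  ]
}}

```text
clock: 2.65
tool_pos: [514.8, 23.8, 279.8]
orientation: [0.992, 0.127, -0.0, 0.0]
contact_force: [-0.3, 0.6, 0.9]
gripper_width: 0.999
finger_force: 0.0
```

```bash
cat > w.py <<'E'
from h import *
import sys,pickle
c=cam('wrist',sys.argv[1]); pickle.dump(c,open(sys.argv[1]+'.pkl','wb')); s=sensors.sense()
print(s['clock'],s['tool_pos'].round(1),s['contact_force'].round(1),s['gripper_width'].round(3))
f=c['frame'].astype(int);m=((f[...,0]>110)&(f[...,1]<60)&(f[...,2]<60)).astype(np.uint8)
n,l,st,ce=cv2.connectedComponentsWithStats(m)
for i in range(1,n):
    if st[i,4]>60: print(st[i],ce[i].round(1),onz(c,*ce[i],174).round(1))
cam('top','t_'+sys.argv[1])
E
python3 w.py w1
```

```text
Traceback (most recent call last):
  File "w.py", line 4, in <module>
    print(s['clock'],s['tool_pos'].round(1),s['contact_force'].round(1),s['gripper_width'].round(3))
                                                                        ^^^^^^^^^^^^^^^^^^^^^^^^
AttributeError: 'float' object has no attribute 'round'
```

View pics/w1.png

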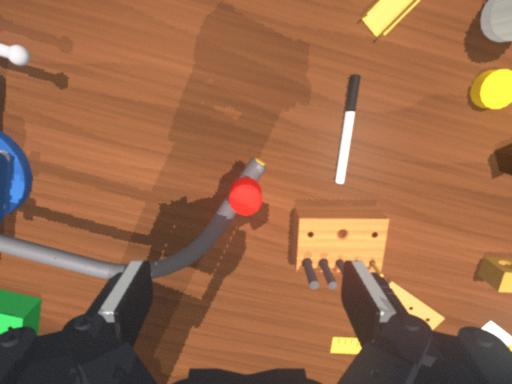

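The wrist view shows the knob at (246,197), the tail tip at (260,162), the stand's empty hole at (342,234), bits at rows 260–285 and the shaft from (0,244) to (120,270).

```bash
sed -i "s/s\['gripper_width'\].round(3)/s['gripper_width']/" w.py; python3 w.py w1; python3 - <<'E'
from h import *
import pickle
c=pickle.load(open('w1.pkl','rb')); g=cv2.cvtColor(c['frame'],cv2.COLOR_RGB2GRAY).astype(float)
for n,(u,v) in {'hole':(342,234),'h1':(311,234),'h2':(375,234)}.items():
    w=255-g[v-7:v+8,u-7:u+8]; w=np.clip(w-np.median(w)-30,0,None); ys,xs=np.mgrid[v-7:v+8,u-7:u+8]
    q=((w*xs).sum()/w.sum(),(w*ys).sum()/w.sum()); print(n,np.round(q,1),onz(c,*q,45).round(1),(w>0).sum())
print('tip',onz(c,259.5,161,140).round(1))
# rod axis: grey low-saturation pixels
hsv=cv2.cvtColor(c['frame'],cv2.COLOR_RGB2HSV);m=(hsv[...,1]<60)&(hsv[...,2]>60)&(hsv[...,2]<170)
for u in (40,60,80,100,115):
    vs=np.nonzero(m[225:285,u])[0]+225; print(u,vs.min(),vs.max(),len(vs),onz(c,u,vs.mean(),140).round(1))
E
```

```text
2.75 [514.8  24.2 279.9] [-0.1  0.1 -0.6] 1.00084979119627
[230 178  30  15 198] [243.5 183.2] [522.5  27.5 174. ]
hole [342.3 233.2] [ 453.2 -115.7   45. ] 66
h1 [310.2 234. ] [442.1 -77.5  45. ] 31
h2 [374.4 234.3] [ 461.9 -154.7   45. ] 31
tip [535.4  16.9 140. ]
40 245 261 11 [398.7 194.6 140. ]
60 250 267 11 [397.8 175.8 140. ]
80 256 272 11 [396.4 156.8 140. ]
100 261 277 9 [396.7 137.8 140. ]
115 264 284 18 [393.5 123.  140. ]
```

View pics/t_w1.png

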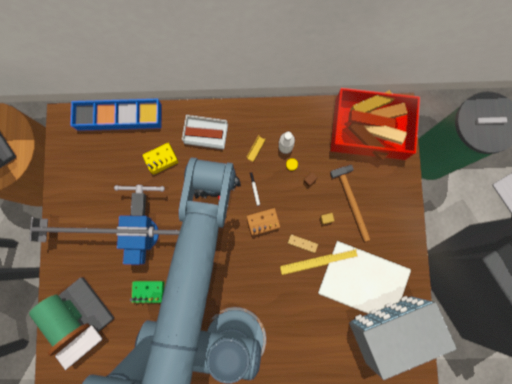

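No hidden blocks: only walnut (block1) and olive (block4) are on the bench. Now I'll descend on the pin at about (515,24).

```bash
python3 - <<'E'
from h import *
import pickle
c=pickle.load(open('w1.pkl','rb')); print(onz(c,246,197,174),onz(c,246,197,178))
E
python3 p.py "515 24 153 14.7"; cat cmd.json
```

```text
[512.08189424  22.76122067 174.        ] [513.41672678  23.10050283 178.        ]
[-0.001, 0.002, 0.254] 0.0 rows>=2.5
[514.787203494031, 24.02110382990866, 152.78999999999996, 14.712997487760363]
```

>>> {"method": "arm_command", "body": {
  "deltas": [
    [[-0.001,0.002,0.08],[0,0,0],1],
    [[-0.001,0.002,0.16],[0,0,0],1],
    [[-0.001,0.002,0.22],[0,0,0],1],
    [[-0.001,0.002,0.254],[0,0,0],1],
    [[-0.001,0.002,0.254],[0,0,0],1],
    [[-0.001,0.002,0.254],[0,0,0],-1],
    [[-0.001,0.002,0.254],[0,0,0],-1],
    [[-0.001,0.002,0.254],[0,0,0],-1],
    [[-0.001,0.002,0.254],[0,0,0],-1],
    [[-0.001,0.002,0.254],[0,0,0],-1],
    [[-0.001,0.002,0.254],[0,0,0],-1],
    [[-0.001,0.002,0.254],[0,0,0],-1],
    [[-0.001,0.002,0.254],[0,0,0],-1]
  ]
}}

```text
clock: 4.1
tool_pos: [515.5, 23.9, 153.9]
orientation: [0.992, 0.128, 0.001, 0.0]
contact_force: [0.7, -0.1, 5.5]
gripper_width: 0.288
finger_force: 58.8
```

>>> {"method": "arm_command", "body": {
  "deltas": [
    [[0,0,-0.01],[0,0,0],-1],
    [[0,0,-0.02],[0,0,0],-1],
    [[0,0,-0.04],[0,0,0],-1],
    [[0,0,-0.06],[0,0,0],-1],
    [[0,0,-0.09],[0,0,0],-1],
    [[0,0,-0.13],[0,0,0],-1],
    [[0,0,-0.17],[0,0,0],-1],
    [[0,0,-0.17],[0,0,0],-1],
    [[0,0,-0.17],[0,0,0],-1]
  ]
}}

```text
clock: 5.0
tool_pos: [514.9, 24.1, 238.6]
orientation: [0.992, 0.128, 0.0, 0.0]
contact_force: [-0.4, -0.4, -1.7]
gripper_width: 0.284
finger_force: 60.1
```

```bash
python3 p.py "514.8 24 237.8 14.7"; python3 p.py "453.5 -116 140 14.7"; python3 w.py w2; python3 - <<'E'
from h import *
import pickle
c=pickle.load(open('w2.pkl','rb')); T=sensors.sense()['tool_pos']
f=c['frame'].astype(int);m=(f[...,0]>90)&(f[...,1]<55)&(f[...,2]<55)
ys,xs=np.nonzero(m);print(xs.min(),xs.max(),ys.min(),ys.max(),m.sum())
print('exp knob bounds',proj(c,T+[0,0,19]),'shank tip',proj(c,T+[0,0,19-62]))
im=cv2.cvtColor(c['frame'],cv2.COLOR_RGB2BGR);cv2.imwrite('pics/w2c.png',cv2.resize(im[130:384,130:430],(720,600)))
E
```

```text
[0.0, 0.0, -0.17] 0.0 rows>=1.7
[-0.19, 0.24, 0.196] 0.0 rows>=3.6
5.05 [514.3  24.2 237.5] [-0.1  0.8 -0.1] 0.285388698470253
[ 216  254   62   78 3864] [246.5 293. ] [455.    7.4 174. ]
216 277 255 330 3740
exp knob bounds [243.68530016 284.97165307] shank tip [244.5348415  226.38778236]
```

View pics/w2c.png

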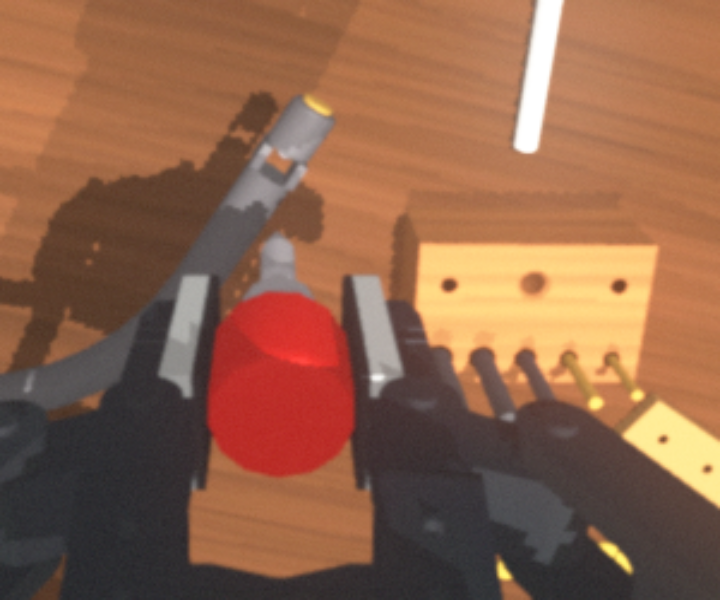

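The pin is in hand, hanging between the pads with its shank tip at about (246,233). The empty rod hole is at (247,201) and the stand hole at (352.5,250).

```bash
python3 - <<'E'
from h import *
import pickle
c=pickle.load(open('w2.pkl','rb')); T=[514.8,24.2,237.9]
print('pinhole',onz(c,247.1,201.1,148),'stand',onz(c,352.5,249.8,45),'shank tip',onz(c,245.8,231,195.9),'tipend',onz(c,130+314/2.4,130+107/2.362,140))
print('knob top ctr',onz(c,246.5,293+0,T[2]+20))
E
```

```text
pinhole [514.43316293  22.63061197 148.        ] stand [ 452.85056303 -116.18597614   45.        ] shank tip [512.19614587  22.92224861 195.9       ] tipend [534.00519551  17.19831743 140.        ]
knob top ctr [511.8265486   22.36617531 257.9       ]
```

```bash
echo '[514.787,24.02,237.79,14.713]' > cmd.json; python3 p.py "453.3 -115 140 14.7" "453.3 -115 95 14.7"
```

```text
[-0.19, 0.238, 0.196] 0.0 rows>=3.6
[-0.19, 0.238, 0.286] 0.0 rows>=0.9
```

>>> {"method": "arm_command", "body": {
  "deltas": [
    [[-0.06,0.08,0],[0,0,0],-1],
    [[-0.12,0.16,0.05],[0,0,0],-1],
    [[-0.19,0.238,0.12],[0,0,0],-1],
    [[-0.19,0.238,0.196],[0,0,0],-1],
    [[-0.19,0.238,0.25],[0,0,0],-1],
    [[-0.19,0.238,0.286],[0,0,0],-1],
    [[-0.19,0.238,0.286],[0,0,0],-1],
    [[-0.19,0.238,0.286],[0,0,0],-1]
  ]
}}

```text
clock: 5.9
tool_pos: [452.8, -115.0, 94.5]
orientation: [0.992, 0.128, -0.001, -0.0]
contact_force: [0.6, 0.3, -1.1]
gripper_width: 0.284
finger_force: 60.1
```

```bash
python3 w.py w3; python3 - <<'E'
import cv2
im=cv2.imread('pics/w3.png');cv2.imwrite('pics/w3c.png',cv2.resize(im[180:340,150:350],None,fx=3,fy=3,interpolation=cv2.INTER_CUBIC))
E
```

```text
5.95 [ 453.6 -115.3   95.5] [ 0.4  0.1 -0.7] 0.2873314337383148
[ 216  255   62   77 3881] [246.4 293.6] [ 490.6 -106.1  174. ]
```

View pics/w3c.png

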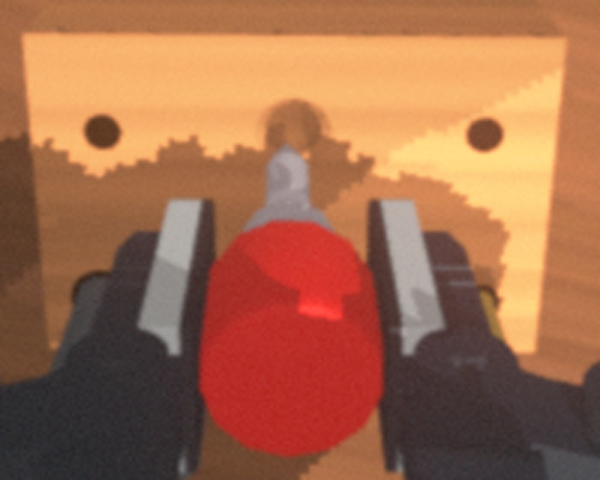

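Shank tip at crop (288,152), hole centre at (295,127).

```bash
python3 - <<'E'
from h import *
import pickle
c=pickle.load(open('w3.pkl','rb'))
a=onz(c,150+295/3,180+127/3,45);b=onz(c,150+288/3,180+150/3,53.3);print(a,b,a-b)
E
```

```text
[ 453.07628752 -116.9442143    45.        ] [ 451.3617922  -115.92088086   53.3       ] [ 1.71449532 -1.02333344 -8.3       ]
```

>>> {"method": "arm_command", "body": {
  "deltas": [
    [[0.0035,0.003,0],[0,0,0],-1],
    [[0.0035,0.003,0.02],[0,0,0],-1],
    [[0.0035,0.003,0.035],[0,0,0],-1],
    [[0.0035,0.003,0.05],[0,0,0],-1],
    [[0.0035,0.003,0.065],[0,0,0],-1],
    [[0.0035,0.003,0.08],[0,0,0],-1],
    [[0.0035,0.003,0.085],[0,0,0],-1],
    [[0.0035,0.003,0.085],[0,0,0],-1]
  ]
}}

```text
clock: 6.8
tool_pos: [455.0, -116.1, 51.8]
orientation: [0.992, 0.128, -0.0, -0.0]
contact_force: [0.5, 1.1, -1.8]
gripper_width: 0.286
finger_force: 60.3
```

>>> {"method": "arm_command", "body": {
  "deltas": [
    [[0,0,0.002],[0,0,0],-1],
    [[0,0,0.004],[0,0,0],-1],
    [[0,0,0.004],[0,0,0],-1]
  ]
}}

```text
clock: 7.1
tool_pos: [455.6, -116.4, 51.1]
orientation: [0.992, 0.128, 0.0, 0.0]
contact_force: [-2.0, 0.4, 5.0]
gripper_width: 0.284
finger_force: 60.9
```

>>> {"method": "arm_command", "body": {
  "deltas": [
    [[0,0,0.003],[0,0,0],1],
    [[0,0,0.003],[0,0,0],1],
    [[0,0,0.003],[0,0,0],1],
    [[0,0,0.003],[0,0,0],1],
    [[0,0,0.003],[0,0,0],1],
    [[0,0,-0.08],[0,0,0],1],
    [[0,0,-0.16],[0,0,0],1],
    [[0,0,-0.24],[0,0,0],1],
    [[0,0,-0.3],[0,0,0],1],
    [[0,0,-0.3],[0,0,0],1]
  ]
}}

```text
clock: 8.1
tool_pos: [457.9, -117.6, 205.6]
orientation: [0.992, 0.128, 0.004, 0.003]
contact_force: [0.1, -0.4, -0.2]
gripper_width: 0.995
finger_force: 0.0
```

```bash
python3 - <<'E'
import json,numpy as np
p,y=np.array(json.load(open('cmd.json'))[:3]),json.load(open('cmd.json'))[3]
c,s=np.cos(np.radians(y)),np.sin(np.radians(y));M=np.array([[c,s,0],[s,-c,0],[0,0,-1]])
p=p+M@np.array([.0035,.003,.085+.003])*500; print('release cmd',p); p[2]+=151.5; json.dump([*p,y],open('cmd.json','w'));print(p)
E
python3 p.py "540 -340 230 14.7"
```

```text
release cmd [ 455.19893052 -116.21221626   50.79      ]
[ 455.19893052 -116.21221626  202.29      ]
[0.05, 0.476, -0.055] 0.0 rows>=4.8
```

>>> {"method": "arm_command", "body": {
  "deltas": [
    [[0.025,0.238,-0.055],[0,0,0],1],
    [[0.05,0.476,-0.055],[0,0,0],1],
    [[0.05,0.476,-0.055],[0,0,0],1],
    [[0.05,0.476,-0.055],[0,0,0],1],
    [[0.05,0.476,-0.055],[0,0,0],1],
    [[0.05,0.476,-0.055],[0,0,0],1],
    [[0.05,0.476,-0.055],[0,0,0],1],
    [[0.05,0.476,-0.055],[0,0,0],1]
  ]
}}

```text
clock: 8.9
tool_pos: [539.3, -338.8, 226.7]
orientation: [0.992, 0.128, -0.001, -0.001]
contact_force: [-0.8, 0.2, -0.2]
gripper_width: 1.001
finger_force: 0.0
```

```bash
python3 w.py w4;cat cmd.json
```

```text
8.95 [ 539.4 -338.6  227.1] [-0.2 -0.4  0.6] 0.9995463872030583
[ 350    0  162   88 7536] [453.3  29.4] [ 672.  -416.8  174. ]
[  0 189  20  29 431] [  7.8 201.8] [ 513.5 -193.5  174. ]
[539.8258065092461, -340.0587973345777, 229.79, 14.713]
```

View pics/w4.png

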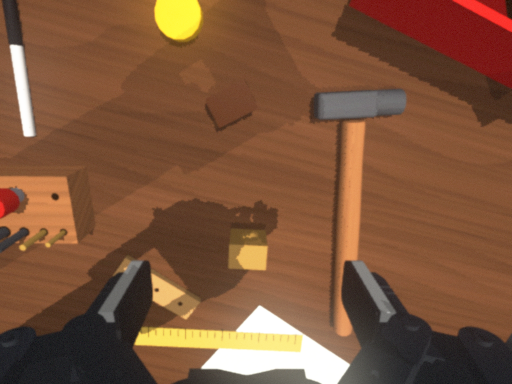

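The olive block is at about (248,247) with its sunlit top at rows 247–270. The walnut block is at about (228,105), partly in the arm's shadow, and the pin stands in the stand at (8,200). Next I'll extract the top-face outlines.

```bash
cat > blk.py <<'E'
from h import *
import pickle,sys
def rect(c,m,x0,y0,z,name):
    cs,_=cv2.findContours(m.astype(np.uint8),cv2.RETR_EXTERNAL,cv2.CHAIN_APPROX_NONE); k=max(cs,key=cv2.contourArea)
    h=cv2.convexHull(k).reshape(-1,2)
    P=np.array([onz(c,u+x0,v+y0,z)[:2] for u,v in h],np.float32)
    (cx,cy),(w,hh),a=cv2.minAreaRect(P); print(name,'ctr %.1f %.1f size %.1f x %.1f ang %.1f'%(cx,cy,w,hh,a),'px',cv2.contourArea(k),h.min(0)+[x0,y0],h.max(0)+[x0,y0])
if __name__=='__main__':
    c=pickle.load(open('w4.pkl','rb'));f=c['frame']
    def show(n,x0,y0,x1,y1,st):
        print(n); h=cv2.cvtColor(f,cv2.COLOR_RGB2HSV)[y0:y1:st,x0:x1:st]
        for r in h: print(' '.join('%3d/%3d'%(q[0],q[2]) for q in r))
    show('walnut',198,76,262,136,5); 
    h=cv2.cvtColor(f,cv2.COLOR_RGB2HSV).astype(int); s=h[215:285,215:285]; m=(s[...,0]>=18)&(s[...,1]>90)
    rect(c,m&(s[...,2]>140),215,215,42,'olive top'); rect(c,m,215,215,42,'olive all')
    t=cam('top');h=cv2.cvtColor(t['frame'],cv2.COLOR_RGB2HSV).astype(int);s=h[205:232,312:342];rect(t,(s[...,0]>=18)&(s[...,1]>90)&(s[...,2]>110),312,205,42,'top olive')
    s=h[170:195,300:322]
    for r in s[::2]: print(' '.join('%3d'%q[2] for q in r))
E
python3 blk.py
```

```text
walnut
 13/139  12/135  12/132  12/120  13/117  12/117  11/121  12/119  12/123  11/120  12/120  12/120  11/120
 13/133  12/136  11/140  12/135  13/120  12/115  12/116  11/117  11/115  11/122  11/117  12/120  11/121
 12/128  11/139  13/137  12/123  13/117  12/116  11/120  10/117   9/119  10/117  10/109  11/118  12/117
 11/120  11/130  12/128  10/120  12/120  10/118  10/117  11/118  10/120  10/118  10/119  11/119  11/116
 12/123  12/119  12/120  10/116  10/116  10/117  10/114  10/118  10/119  10/118  11/117  12/110  12/121
 12/124  11/126  11/114  12/111  10/113  10/115  11/113  11/113  10/114  11/115  10/117  10/117  11/123
 12/127  11/125  10/101  10/113  10/115   9/115   9/117  10/114  11/114  10/114  10/116  11/114  10/123
 11/120  11/125  11/ 75  12/110  11/110  11/114  10/113  10/113  10/114  10/115  11/116  12/124  11/126
 12/114  10/118  12/ 95  12/ 93  10/110  11/111  10/112  10/115  11/113  11/ 82  12/ 89  12/124  12/126
 12/111  11/109  12/116  12/ 90  10/110  10/110  10/112  11/ 87  11/ 92  11/122  11/122  13/117  12/119
 11/121  12/121  11/122  12/117   9/ 95  11/ 84  12/1
[... 842 characters left out ...]
 112 109 108 129 143 149 154 156 157 150 131 120 127 136 142 147 151 154 157 158 157
108 105 116 132 138 141 144 145 141 123 106 118 126 132 137 140 144 149 152 155 155 155
100 118 126 128 131 133 133 123 111 109 113 116 123 130 135 142 148 149 150 152 152 154
101 109 112 118 120 120 116 115 122 130 134 134 134 133 126 123 131 136 147 152 155 157
 87  94 104 111 114 117 122 131 137 139 140 140 143 143 143 146 145 141 136 128 131 148
 85 102 111 115 122 132 136 138 140 140 141 142 143 147 150 152 152 153 151 146 140 136
110 115 121 131 136 139 139 140 141 142 143 147 150 153 153 152 152 154 154 154 154 152
121 129 136 138 138 142 144 145 145 146 148 152 153 152 152 154 154 155 154 154 154 154
```

```bash
echo '[539.83,-340.06,227.8,14.713]'>cmd.json; python3 p.py "445 -365.5 90 11.9" "445 -365.5 8 11.9"; python3 - <<'E'
from h import *
import pickle
c=pickle.load(open('w4.pkl','rb'))
for p in [(336,330),(342,250),(352,130),(200,310)]: print(p,onz(c,*p,15).round())
E
```

```text
[-0.196, 0.001, 0.276] 0.016 rows>=3.4
[-0.196, 0.001, 0.44] 0.016 rows>=1.6
(336, 330) [ 354. -508.   15.]
(342, 250) [ 466. -476.   15.]
(352, 130) [ 601. -437.   15.]
(200, 310) [ 339. -331.   15.]
```

>>> {"method": "arm_command", "body": {
  "deltas": [
    [[-0.06,0,0.1],[0,0,0.016],0.5],
    [[-0.12,0,0.2],[0,0,0.016],0.5],
    [[-0.196,0.001,0.276],[0,0,0.016],0.5],
    [[-0.196,0.001,0.276],[0,0,0.016],0.5],
    [[-0.196,0.001,0.33],[0,0,0.016],0.5],
    [[-0.196,0.001,0.39],[0,0,0.016],0.5],
    [[-0.196,0.001,0.43],[0,0,0.016],0.5],
    [[-0.196,0.001,0.44],[0,0,0.016],0.5],
    [[-0.196,0.001,0.44],[0,0,0.016],0.5],
    [[-0.196,0.001,0.44],[0,0,0.016],-1],
    [[-0.196,0.001,0.44],[0,0,0.016],-1],
    [[-0.196,0.001,0.44],[0,0,0.016],-1],
    [[-0.196,0.001,0.44],[0,0,0.016],-1],
    [[-0.196,0.001,0.44],[0,0,0.016],-1]
  ]
}}

```text
clock: 10.45
tool_pos: [446.2, -366.5, 9.7]
orientation: [0.995, 0.103, 0.001, 0.001]
contact_force: [-0.7, 1.1, 7.2]
gripper_width: 0.484
finger_force: 61.6
```

Olive is gripped. Before threading I'll fit the rod better from the wrist image w1 and the top image.

```bash
cat > rod.py <<'E'
from h import *
import pickle
c=pickle.load(open('w1.pkl','rb'));t=cam('top'); t['frame']=cv2.cvtColor(cv2.imread('pics/top0.png'),cv2.COLOR_BGR2RGB)
def mid(c,u,lo,hi,vert):
    s=cv2.cvtColor(c['frame'],cv2.COLOR_RGB2HSV)[...,1].astype(int)
    p=s[lo:hi,u] if vert else s[u,lo:hi]; k=np.nonzero(p<90)[0]+lo; return (k.min()+k.max())/2,k.max()-k.min()+1
print('w1 shaft');
for u in range(36,120,12):
    m,w=mid(c,u,228,292,True); print(u,m,w,onz(c,u,m,140)[:2].round(1))
print('w1 tail')
for v in range(163,180,4):
    m,w=mid(c,v,228,285,False); print(v,m,w,onz(c,m,v,140)[:2].round(1))
for v in range(216,245,5):
    m,w=mid(c,v,170,270,False); print(v,m,w,onz(c,m,v,140)[:2].round(1))
print('top')
for u in (162,168,174,180,186,192):
    m,w=mid(t,u,225,240,True); print(u,m,w,onz(t,u,m,140)[:2].round(1))
E
python3 rod.py
```

```text
w1 shaft
36 252.5 18 [396.8 198.2]
48 255.5 18 [396.5 187. ]
60 258.5 18 [396.1 175.7]
72 261.5 18 [395.7 164.3]
84 264.5 18 [395.3 152.9]
96 268.0 17 [394.4 141.4]
108 276.5 30 [387.9 129. ]
w1 tail
163 253.5 10 [532.4  21.4]
167 255.5 20 [529.4  18.8]
171 253.0 21 [525.4  20. ]
175 250.5 22 [521.4  21.2]
179 256.5 4 [519.2  15.2]
216 224.0 21 [478.   34.6]
221 220.0 21 [472.3  37. ]
226 216.5 20 [466.6  39. ]
231 213.0 21 [460.9  41. ]
236 209.0 23 [455.   43.5]
241 204.0 23 [448.7  46.9]
top
162 231.5 4 [401.1 241. ]
168 232.0 5 [398.7 219.6]
174 232.0 5 [398.1 198.3]
180 232.0 5 [397.5 176.9]
186 232.0 5 [396.9 155.5]
192 232.0 5 [396.3 134.2]
```

```bash
cat > path.py <<'E'
import numpy as np,sys
C=np.array([401.,273.7]);phi=np.radians(-2.5);Z=128.7
def load(c,y):
    global C,phi; C=np.array(c);phi=np.radians(y)
Rm=lambda:np.array([[np.cos(phi),-np.sin(phi)],[np.sin(phi),np.cos(phi)]])
def at(s):  # s = arc distance from collar face along the rod; returns xy,yaw(deg, inward)
    a=np.radians(75)
    if s<134: p=[0,-s];d=0
    elif s<134+100*a: d=(s-134)/100;p=[100*(1-np.cos(d)),-134-100*np.sin(d)]
    else: d=a;e=s-134-100*a;p=[100*(1-np.cos(a))+e*np.cos(np.radians(15)),-134-100*np.sin(a)-e*np.sin(np.radians(15))]
    return C+Rm()@np.array(p),90+np.degrees(d+phi)
TIP=134+100*np.radians(75)+75
E
python3 - <<'E'
from path import *
for s in (TIP,TIP-22,TIP+45,15,45,134,200,265): print(round(s,1),at(s)[0].round(1),round(at(s)[1],1))
E
echo '[445.0,-365.5,7.8,11.83]'>cmd.json; python3 p.py "445 -365.5 220 11.83" "579 4 220 162.5";cat cmd.json
```

```text
339.9 [536.5  17.5] 162.5
317.9 [515.5  24.2] 162.5
384.9 [579.4   4. ] 162.5
15 [400.3 258.7] 87.5
45 [399.  228.7] 87.5
134 [395.2 139.8] 87.5
200 [413.5  77.7] 125.3
265 [465.1  40.1] 162.5
[0.0, 0.0, -0.424] 0.0 rows>=4.2
[0.414, -0.668, -0.424] -0.837 rows>=17.5
[579.1304991829517, 3.8426717682810363, 219.8, 162.49]
```

>>> {"method": "arm_command", "body": {
  "deltas": [
    [[0,0,-0.08],[0,0,0],-1],
    [[0,0,-0.18],[0,0,0],-1],
    [[0,0,-0.28],[0,0,0],-1],
    [[0,0,-0.37],[0,0,0],-1],
    [[0.03,-0.05,-0.424],[0,0,-0.04],-1],
    [[0.06,-0.1,-0.424],[0,0,-0.085],-1],
    [[0.09,-0.15,-0.424],[0,0,-0.13],-1],
    [[0.13,-0.2,-0.424],[0,0,-0.175],-1],
    [[0.16,-0.25,-0.424],[0,0,-0.22],-1],
    [[0.19,-0.3,-0.424],[0,0,-0.265],-1],
    [[0.22,-0.35,-0.424],[0,0,-0.31],-1],
    [[0.25,-0.4,-0.424],[0,0,-0.355],-1],
    [[0.28,-0.45,-0.424],[0,0,-0.4],-1],
    [[0.31,-0.5,-0.424],[0,0,-0.445],-1],
    [[0.34,-0.55,-0.424],[0,0,-0.49],-1],
    [[0.37,-0.6,-0.424],[0,0,-0.535],-1],
    [[0.4,-0.65,-0.424],[0,0,-0.58],-1],
    [[0.414,-0.668,-0.424],[0,0,-0.62],-1],
    [[0.414,-0.668,-0.424],[0,0,-0.66],-1],
    [[0.414,-0.668,-0.424],[0,0,-0.7],-1]
  ]
}}

```text
clock: 12.5
tool_pos: [579.2, 4.6, 219.8]
orientation: [0.357, 0.934, -0.0, -0.0]
contact_force: [-0.1, -0.2, -0.0]
gripper_width: 0.483
finger_force: 61.0
```

```bash
python3 - <<'E'
import json;c=json.load(open('cmd.json'));c[3]=11.83+126;json.dump(c,open('cmd.json','w'));print(c)
E
python3 p.py "579.4 4 128.7 162.5"
```

```text
[579.1304991829517, 3.8426717682810363, 219.8, 137.83]
[-0.0, 0.001, 0.182] -0.137 rows>=2.9
```

>>> {"method": "arm_command", "body": {
  "deltas": [
    [[0,0,0.04],[0,0,-0.045],-1],
    [[0,0.001,0.09],[0,0,-0.09],-1],
    [[0,0.001,0.14],[0,0,-0.137],-1],
    [[0,0.001,0.182],[0,0,-0.137],-1],
    [[0,0.001,0.182],[0,0,-0.137],-1],
    [[0,0.001,0.182],[0,0,-0.137],-1]
  ]
}}

```text
clock: 13.1
tool_pos: [579.6, 4.3, 129.2]
orientation: [0.152, 0.988, -0.0, -0.0]
contact_force: [0.4, -0.0, -0.0]
gripper_width: 0.477
finger_force: 60.9
```

```bash
python3 w.py w5; python3 - <<'E'
import cv2
im=cv2.imread('pics/w5.png');cv2.imwrite('pics/w5c.png',cv2.resize(im[90:384,120:400],(714,600)[:2],interpolation=cv2.INTER_CUBIC) if 0 else cv2.resize(im[90:384,120:400],None,fx=2,fy=2,interpolation=cv2.INTER_CUBIC))
E
```

```text
13.15 [580.3   4.2 130.1] [1.2 0.7 0.5] 0.47814884722683165
[  0  65  12  35 258] [ 4.1 83. ] [480.4 -35.2 174. ]
```

View pics/w5c.png

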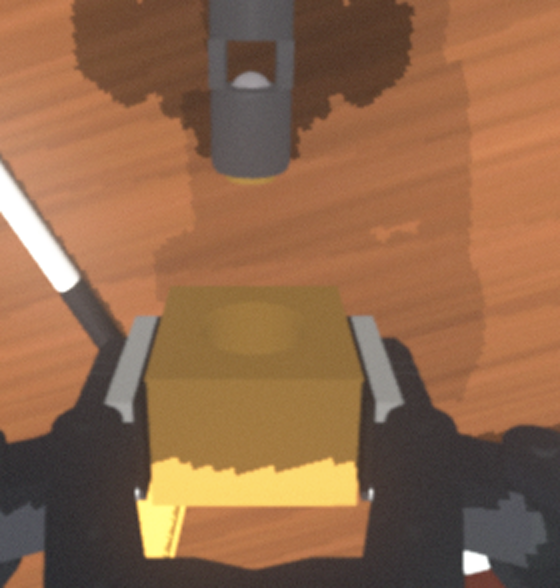

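Rod tail (centre at crop u≈251) lines up with the block's bore (u≈254), so I'll start threading gently.

>>> {"method": "arm_command", "body": {
  "deltas": [
    [[0.02,-0.001,0],[0,0,0],-1],
    [[0.04,-0.001,0],[0,0,0],-1],
    [[0.06,-0.001,0],[0,0,0],-1],
    [[0.08,-0.001,0],[0,0,0],-1],
    [[0.1,-0.001,0],[0,0,0],-1],
    [[0.12,-0.001,0],[0,0,0],-1],
    [[0.12,-0.001,0],[0,0,0],-1]
  ]
}}

```text
clock: 13.9
tool_pos: [520.9, 22.4, 128.6]
orientation: [0.152, 0.988, 0.0, -0.0]
contact_force: [1.1, -0.3, -1.0]
gripper_width: 0.482
finger_force: 60.9
```

```bash
python3 - <<'E'
import json,numpy as np
# book actual commanded pose after the last two calls
p=np.array([579.1305,3.8427,219.8]);y=137.83
f=lambda y:np.array([[np.cos(np.radians(y)),np.sin(np.radians(y)),0],[np.sin(np.radians(y)),-np.cos(np.radians(y)),0],[0,0,-1]])
p=p+f(y)@np.array([0,.001,.182])*500;y+=.137*180
p=p+f(y)@np.array([.12,-.001,0])*500;json.dump([*p,y],open('cmd.json','w'));print(p,y)
E
cat > thr.py <<'E'
import sys,subprocess,path
Z=float(sys.argv[1]);S=[float(x) for x in sys.argv[2:]]
a=[]
for s in S:
    (x,y),w=path.at(s); a.append(f'{x} {y} {Z} {w}')
print(subprocess.run(['python3','p.py']+a,capture_output=True,text=True).stdout)
E
python3 thr.py 128.8 315 305 295 285 275 265 255 245 235 225 215 205
```

```text
[522.09586299  21.78878087 128.8       ] 162.49
[0.02, 0.001, 0.0] -0.0 rows>=0.2
[0.04, 0.001, 0.0] -0.0 rows>=0.2
[0.06, 0.001, 0.0] -0.0 rows>=0.2
[0.08, 0.001, 0.0] -0.0 rows>=0.2
[0.1, 0.001, 0.0] -0.0 rows>=0.2
[0.12, 0.001, 0.0] -0.0 rows>=0.2
[0.14, 0.002, 0.0] 0.031 rows>=0.7
[0.159, 0.004, 0.0] 0.063 rows>=0.7
[0.179, 0.009, 0.0] 0.095 rows>=0.7
[0.198, 0.016, 0.0] 0.127 rows>=0.7
[0.216, 0.025, 0.0] 0.159 rows>=0.7
[0.233, 0.035, 0.0] 0.191 rows>=0.7
```

>>> {"method": "arm_command", "body": {
  "deltas": [
    [[0.02,0,0],[0,0,0],-1],
    [[0.04,0,0],[0,0,0],-1],
    [[0.06,0,0],[0,0,0],-1],
    [[0.08,0,0],[0,0,0],-1],
    [[0.1,0,0],[0,0,0],-1],
    [[0.12,0,0],[0,0,0],-1],
    [[0.14,0.001,0],[0,0,0.031],-1],
    [[0.159,0.003,0],[0,0,0.063],-1],
    [[0.179,0.008,0],[0,0,0.095],-1],
    [[0.198,0.015,0],[0,0,0.127],-1],
    [[0.216,0.024,0],[0,0,0.159],-1],
    [[0.233,0.035,0],[0,0,0.191],-1],
    [[0.233,0.035,0],[0,0,0.191],-1]
  ]
}}

```text
clock: 15.2
tool_pos: [415.4, 74.3, 128.6]
orientation: [0.437, 0.9, -0.0, -0.0]
contact_force: [-0.3, -1.1, -0.5]
gripper_width: 0.484
finger_force: 60.9
```

```bash
python3 thr.py 128.8 195 185 175 165 155 145 134 120 110
```

```text
[0.02, 0.001, 0.0] 0.031 rows>=0.7
[0.04, 0.004, 0.0] 0.063 rows>=0.7
[0.059, 0.009, 0.0] 0.095 rows>=0.7
[0.078, 0.016, 0.0] 0.127 rows>=0.7
[0.096, 0.025, 0.0] 0.159 rows>=0.7
[0.113, 0.035, 0.0] 0.191 rows>=0.7
[0.13, 0.049, 0.0] 0.226 rows>=0.7
[0.152, 0.067, 0.0] 0.226 rows>=0.3
[0.167, 0.08, 0.0] 0.226 rows>=0.2
```

>>> {"method": "arm_command", "body": {
  "deltas": [
    [[0.02,0.001,0],[0,0,0.031],-1],
    [[0.04,0.004,0],[0,0,0.063],-1],
    [[0.059,0.009,0],[0,0,0.095],-1],
    [[0.078,0.016,0],[0,0,0.127],-1],
    [[0.096,0.025,0],[0,0,0.159],-1],
    [[0.113,0.035,0],[0,0,0.191],-1],
    [[0.13,0.049,0],[0,0,0.226],-1],
    [[0.152,0.067,0],[0,0,0.226],-1],
    [[0.167,0.08,0],[0,0,0.226],-1],
    [[0.167,0.08,0],[0,0,0.226],-1]
  ]
}}

```text
clock: 16.2
tool_pos: [396.5, 164.5, 128.9]
orientation: [0.722, 0.692, 0.0, 0.0]
contact_force: [0.3, -1.1, -0.3]
gripper_width: 0.476
finger_force: 60.9
```

```bash
python3 thr.py 128.8 90 70 50 35 25 18; python3 w.py w6
```

```text
[0.04, -0.0, 0.0] -0.0 rows>=0.4
[0.08, -0.0, 0.0] -0.0 rows>=0.4
[0.12, -0.0, 0.0] -0.0 rows>=0.4
[0.15, -0.0, 0.0] -0.0 rows>=0.3
[0.17, -0.0, 0.0] -0.0 rows>=0.2
[0.184, -0.0, 0.0] -0.0 rows>=0.1

16.25 [396.4 164.1 128.8] [ 0.6  0.2 -0.7] 0.48174432487300833
```

```bash
python3 - <<'E'
from h import *
import pickle
c=pickle.load(open('w6.pkl','rb'));s=cv2.cvtColor(c['frame'],cv2.COLOR_RGB2HSV)[...,1].astype(int)
for v in range(20,231,15):
    k=np.nonzero(s[v,200:300]<90)[0]+200
    if len(k): print(v,k.min(),k.max(),onz(c,(k.min()+k.max())/2,v,140)[:2].round(1))
E
```

```text
20 219 274 [400.3 266.9]
35 224 267 [399.8 262.1]
50 224 267 [399.6 257.2]
65 224 266 [399.2 252.2]
80 224 266 [399.  247.1]
95 224 266 [398.7 241.8]
110 225 265 [398.5 236.3]
125 225 265 [398.3 230.7]
140 225 265 [398. 225.]
155 225 264 [397.6 219.1]
170 225 264 [397.3 213. ]
185 225 263 [396.8 206.7]
200 226 263 [396.7 200.2]
215 226 263 [396.4 193.5]
230 226 262 [395.9 186.6]
```

>>> {"method": "arm_command", "body": {
  "deltas": [
    [[0.04,0,0],[0,0,0],-1],
    [[0.08,0,0],[0,0,0],-1],
    [[0.12,0,0],[0,0,0],-1],
    [[0.15,0,0],[0,0,0],-1],
    [[0.165,0,0],[0,0,0],-1],
    [[0.172,0,0],[0,0,0],-1],
    [[0.178,0,0],[0,0,0],-1],
    [[0.178,0,0],[0,0,0],-1]
  ]
}}

```text
clock: 17.1
tool_pos: [400.4, 252.6, 128.8]
orientation: [0.723, 0.691, -0.0, 0.0]
contact_force: [-0.2, -0.4, -0.4]
gripper_width: 0.483
finger_force: 60.9
```

>>> {"method": "arm_command", "body": {
  "deltas": [
    [[0.004,0,0],[0,0,0],-1],
    [[0.008,0,0],[0,0,0],-1],
    [[0.012,0,0],[0,0,0],-1],
    [[0.012,0,0],[0,0,0],-1]
  ]
}}

```text
clock: 17.5
tool_pos: [400.6, 259.0, 128.8]
orientation: [0.723, 0.691, 0.0, 0.0]
contact_force: [-0.0, 0.8, -0.5]
gripper_width: 0.484
finger_force: 60.9
```

>>> {"method": "arm_command", "body": {
  "deltas": [
    [[0.004,0,0],[0,0,0],-1],
    [[0.008,0,0],[0,0,0],-1],
    [[0.01,0,0],[0,0,0],-1],
    [[0.01,0,0],[0,0,0],-1]
  ]
}}

```text
clock: 17.9
tool_pos: [400.8, 263.2, 128.8]
orientation: [0.723, 0.691, -0.001, 0.001]
contact_force: [-1.1, -4.7, 1.1]
gripper_width: 0.481
finger_force: 61.2
```

>>> {"method": "arm_command", "body": {
  "deltas": [
    [[0.003,0,0],[0,0,0],-1],
    [[0.005,0,0],[0,0,0],-1],
    [[0.005,0,0],[0,0,0],-1]
  ]
}}

```text
clock: 18.2
tool_pos: [400.7, 263.2, 128.8]
orientation: [0.722, 0.692, -0.004, 0.002]
contact_force: [-2.2, -18.4, 7.4]
gripper_width: 0.483
finger_force: 61.9
```

Firm contact at the collar, with TCP y held at 263.2. I'll back off slightly, release and go to look at the walnut block.

>>> {"method": "arm_command", "body": {
  "deltas": [
    [[-0.004,0,0],[0,0,0],-1],
    [[-0.004,0,0],[0,0,0],0.6],
    [[-0.004,0,0],[0,0,0],0.6],
    [[-0.004,0,0],[0,0,0],0.6],
    [[-0.004,0,0],[0,0,0],0.6],
    [[-0.004,0,-0.03],[0,0,0],0.6],
    [[-0.004,0,-0.1],[0,0,0],0.6],
    [[-0.004,0,-0.2],[0,0,0],0.6],
    [[-0.004,0,-0.2],[0,0,0],0.6]
  ]
}}

```text
clock: 19.1
tool_pos: [404.6, 266.0, 236.4]
orientation: [0.723, 0.691, 0.006, 0.003]
contact_force: [1.1, 0.2, -0.4]
gripper_width: 0.801
finger_force: 0.0
```

```bash
python3 - <<'E'
import json,numpy as np
from workcell import sensors
c=json.load(open('cmd.json'));print(c,sensors.sense()['tool_pos'])
s=.178+.012+.01+.005-.004-.184
w=np.radians(c[3]);c[0]+=500*s*np.cos(w);c[1]+=500*s*np.sin(w);c[2]+=100;json.dump(c,open('cmd.json','w'));print(c)
E
python3 p.py "520 60 229 60"; python3 p.py "560 -320 200 14.7"; cat cmd.json
```

```text
[400.3236209016098, 255.82400036083874, 128.8, 87.43] [404.61287958 266.04307829 236.39967899]
[np.float64(400.70476024003517), np.float64(264.3154509321313), 228.8, 87.43]
[-0.398, 0.257, -0.0] 0.152 rows>=4.7
[-0.618, 0.448, 0.058] 0.252 rows>=7.7
[560.1058004923588, -319.79964257458107, 199.8, 14.710000000000008]
```

>>> {"method": "arm_command", "body": {
  "deltas": [
    [[-0.09,0.05,0],[0,0,0.04],0.6],
    [[-0.18,0.1,0],[0,0,0.08],0.6],
    [[-0.26,0.15,0],[0,0,0.12],0.6],
    [[-0.33,0.21,0],[0,0,0.152],0.6],
    [[-0.398,0.257,0],[0,0,0.152],0.6],
    [[-0.398,0.257,0],[0,0,0.152],0.6]
  ]
}}

```text
clock: 19.7
tool_pos: [522.3, 56.2, 228.6]
orientation: [0.867, 0.498, 0.0, 0.001]
contact_force: [-0.1, 0.3, -0.4]
gripper_width: 0.802
finger_force: 0.0
```

>>> {"method": "arm_command", "body": {
  "deltas": [
    [[-0.08,0.06,0],[0,0,0.035],0.6],
    [[-0.16,0.11,0],[0,0,0.07],0.6],
    [[-0.24,0.17,0],[0,0,0.105],0.6],
    [[-0.32,0.23,0],[0,0,0.14],0.6],
    [[-0.4,0.29,0.01],[0,0,0.18],0.6],
    [[-0.48,0.35,0.03],[0,0,0.22],0.6],
    [[-0.55,0.4,0.05],[0,0,0.252],0.6],
    [[-0.618,0.448,0.058],[0,0,0.252],0.6],
    [[-0.618,0.448,0.058],[0,0,0.252],0.6],
    [[-0.618,0.448,0.058],[0,0,0.252],0.6]
  ]
}}

```text
clock: 20.7
tool_pos: [560.2, -319.6, 199.0]
orientation: [0.992, 0.128, -0.0, -0.001]
contact_force: [-0.3, 1.0, 0.2]
gripper_width: 0.8
finger_force: 0.0
```

```bash
python3 w.py w7; python3 - <<'E'
from h import *
import pickle
c=pickle.load(open('w7.pkl','rb')); print(proj(c,[598,-308,42]),proj(c,[598,-308,0]))
u,v=proj(c,[598,-308,30]).astype(int)
im=cv2.imread('pics/w7.png'); cr=im[max(0,v-75):v+75,max(0,u-100):u+100]; print(max(0,u-100),max(0,v-75))
cr=cv2.convertScaleAbs(cr,alpha=1.7);cv2.imwrite('pics/w7c.png',cv2.resize(cr,None,fx=4,fy=4,interpolation=cv2.INTER_CUBIC))
E
```

```text
20.75 [ 560.3 -318.7  199.3] [-0.8 -0.6  0.7] 0.8002113236340457
[ 369    0  143  102 7269] [446.9  42.2] [ 679.7 -383.4  174. ]
[ 452    0   60   33 1011] [491.2  10.6] [ 696.4 -396.7  174. ]
[  0 225  20  29 400] [  8.5 236.9] [ 528.7 -193.2  174. ]
[244.05041407 133.01889408] [244.4277821  127.01565039]
144 56
```

View pics/w7c.png

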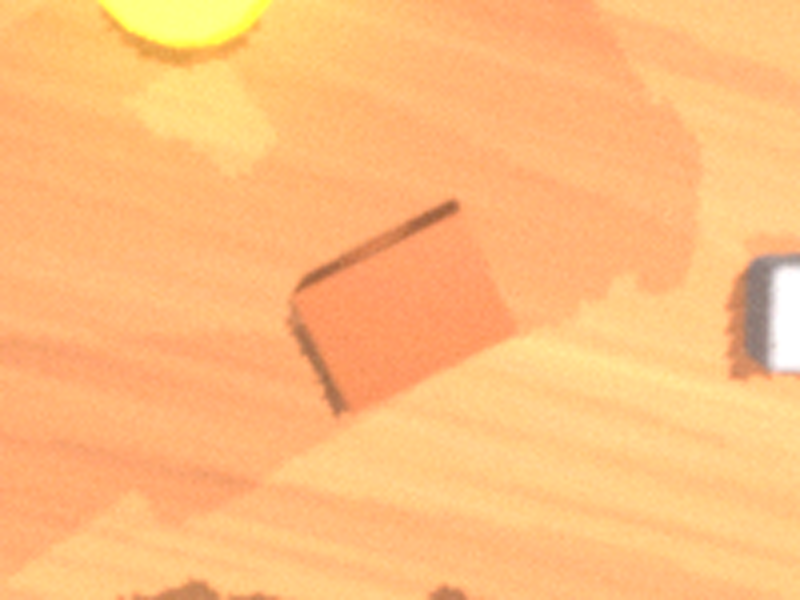

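The walnut top face has corners at crop (297,292), (460,207), (517,330) and (345,412), matching its earlier position.

```bash
python3 - <<'E'
from h import *
import pickle
c=pickle.load(open('w7.pkl','rb'))
P=np.array([onz(c,144+x/4,56+y/4,42)[:2] for x,y in [(297,292),(460,207),(517,330),(345,412)]])
e=np.roll(P,-1,0)-P
print(P.mean(0),[(np.linalg.norm(a).round(1),np.degrees(np.arctan2(a[1],a[0])).round(1)) for a in e])
E
```

```text
[ 597.48657639 -309.07084879] [(np.float64(40.2), np.float64(-48.3)), (np.float64(29.6), np.float64(-139.2)), (np.float64(43.0), np.float64(130.4)), (np.float64(28.9), np.float64(35.4))]
```

```bash
python3 p.py "598.5 -309 90 40" "598.5 -309 8 40";cat cmd.json
```

```text
[0.08, -0.001, 0.22] -0.14 rows>=2.9
[0.08, -0.001, 0.384] -0.14 rows>=1.6
[598.6677750690606, -309.15896041854387, 7.800000000000011, 39.91000000000001]
```

>>> {"method": "arm_command", "body": {
  "deltas": [
    [[0.04,0,0.07],[0,0,-0.045],0.5],
    [[0.08,-0.001,0.14],[0,0,-0.09],0.5],
    [[0.08,-0.001,0.22],[0,0,-0.14],0.5],
    [[0.08,-0.001,0.22],[0,0,-0.14],0.5],
    [[0.08,-0.001,0.28],[0,0,-0.14],0.5],
    [[0.08,-0.001,0.34],[0,0,-0.14],0.5],
    [[0.08,-0.001,0.375],[0,0,-0.14],0.5],
    [[0.08,-0.001,0.384],[0,0,-0.14],0.5],
    [[0.08,-0.001,0.384],[0,0,-0.14],0.5],
    [[0.08,-0.001,0.384],[0,0,-0.14],-1],
    [[0.08,-0.001,0.384],[0,0,-0.14],-1],
    [[0.08,-0.001,0.384],[0,0,-0.14],-1],
    [[0.08,-0.001,0.384],[0,0,-0.14],-1],
    [[0.08,-0.001,0.384],[0,0,-0.14],-1]
  ]
}}

```text
clock: 22.2
tool_pos: [600.2, -310.1, 10.2]
orientation: [0.94, 0.341, 0.001, 0.002]
contact_force: [-0.5, -0.2, 6.4]
gripper_width: 0.483
finger_force: 61.8
```

```bash
python3 p.py "598.67 -309.16 220 39.91" "579.4 3.8 220 162.5"; python3 p.py "579.4 3.8 128.8 162.5"; cat cmd.json
```

```text
[0.0, 0.0, -0.424] 0.0 rows>=4.2
[0.372, -0.505, -0.424] -0.681 rows>=14.3
[-0.0, -0.0, 0.182] -0.0 rows>=1.8
[579.3398295368759, 3.856503291326078, 128.8, 162.49]
```

>>> {"method": "arm_command", "body": {
  "deltas": [
    [[0,0,-0.08],[0,0,0],-1],
    [[0,0,-0.18],[0,0,0],-1],
    [[0,0,-0.28],[0,0,0],-1],
    [[0,0,-0.37],[0,0,0],-1],
    [[0.03,-0.04,-0.424],[0,0,-0.045],-1],
    [[0.06,-0.08,-0.424],[0,0,-0.09],-1],
    [[0.09,-0.12,-0.424],[0,0,-0.135],-1],
    [[0.12,-0.16,-0.424],[0,0,-0.18],-1],
    [[0.15,-0.2,-0.424],[0,0,-0.225],-1],
    [[0.18,-0.25,-0.424],[0,0,-0.27],-1],
    [[0.21,-0.29,-0.424],[0,0,-0.315],-1],
    [[0.24,-0.33,-0.424],[0,0,-0.36],-1],
    [[0.28,-0.38,-0.424],[0,0,-0.405],-1],
    [[0.31,-0.42,-0.424],[0,0,-0.45],-1],
    [[0.34,-0.46,-0.424],[0,0,-0.495],-1],
    [[0.372,-0.505,-0.424],[0,0,-0.54],-1],
    [[0.372,-0.505,-0.424],[0,0,-0.585],-1],
    [[0.372,-0.505,-0.424],[0,0,-0.63],-1],
    [[0.372,-0.505,-0.424],[0,0,-0.681],-1],
    [[0.372,-0.505,-0.424],[0,0,-0.681],-1]
  ]
}}

```text
clock: 24.2
tool_pos: [579.3, 4.0, 220.0]
orientation: [0.152, 0.988, -0.0, 0.0]
contact_force: [-0.3, -0.4, -0.5]
gripper_width: 0.483
finger_force: 61.1
```

>>> {"method": "arm_command", "body": {
  "deltas": [
    [[0,0,0.06],[0,0,0],-1],
    [[0,0,0.13],[0,0,0],-1],
    [[0,0,0.182],[0,0,0],-1],
    [[0,0,0.182],[0,0,0],-1],
    [[0,0,0.182],[0,0,0],-1]
  ]
}}

```text
clock: 24.7
tool_pos: [579.6, 3.8, 129.3]
orientation: [0.153, 0.988, -0.0, -0.0]
contact_force: [0.5, -0.6, 0.7]
gripper_width: 0.484
finger_force: 61.1
```

```bash
python3 w.py w8; python3 - <<'E'
from h import *
import pickle
for n in ('w5','w8'):
    c=pickle.load(open(n+'.pkl','rb'));s=cv2.cvtColor(c['frame'],cv2.COLOR_RGB2HSV)[...,1].astype(int)
    print(n)
    for v in (130,145,155,165):
        k=np.nonzero(s[v,200:300]<90)[0]+200; print(v,k.min(),k.max())
im=cv2.imread('pics/w8.png');cv2.imwrite('pics/w8c.png',cv2.resize(cv2.convertScaleAbs(im[90:384,120:400],alpha=1.5),None,fx=2,fy=2,interpolation=cv2.INTER_CUBIC))
E
```

```text
24.75 [580.5   3.7 130.5] [-0.4  0.3  0.2] 0.4783982736717577
[  0  65  12  36 296] [ 4.5 83.2] [480.4 -35.5 174. ]
w5
130 224 266
145 225 265
155 225 265
165 225 264
w8
130 225 267
145 226 266
155 226 266
165 227 265
```

View pics/w8c.png

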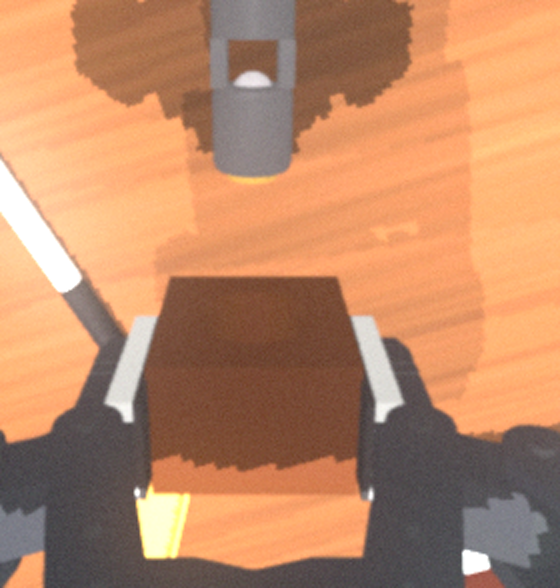

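The walnut block is aligned with the rod just as the olive was, so I'll run the same path.

>>> {"method": "arm_command", "body": {
  "deltas": [
    [[0.03,0,0],[0,0,0],-1],
    [[0.06,-0.001,0],[0,0,0],-1],
    [[0.08,-0.001,0],[0,0,0],-1],
    [[0.1,-0.001,0],[0,0,0],-1],
    [[0.13,-0.001,0],[0,0,0],-1],
    [[0.16,-0.001,0],[0,0,0],-1],
    [[0.18,-0.001,0],[0,0,0],-1],
    [[0.2,-0.001,0],[0,0,0],-1],
    [[0.22,-0.001,0],[0,0,0],-1],
    [[0.24,-0.001,0],[0,0,0],-1],
    [[0.26,0,0],[0,0,0.031],-1],
    [[0.279,0.002,0],[0,0,0.063],-1],
    [[0.299,0.007,0],[0,0,0.095],-1],
    [[0.318,0.014,0],[0,0,0.127],-1],
    [[0.336,0.023,0],[0,0,0.159],-1],
    [[0.353,0.034,0],[0,0,0.191],-1],
    [[0.353,0.034,0],[0,0,0.191],-1]
  ]
}}

```text
clock: 26.5
tool_pos: [415.4, 73.8, 128.6]
orientation: [0.437, 0.9, 0.0, -0.0]
contact_force: [0.2, 0.5, 0.3]
gripper_width: 0.481
finger_force: 61.1
```

```bash
python3 - <<'E'
import json,numpy as np
c=json.load(open('cmd.json'));w=np.radians(c[3]);M=np.array([[np.cos(w),np.sin(w)],[np.sin(w),-np.cos(w)]])
c[:2]=(np.array(c[:2])+M@np.array([.353,.034])*500).tolist();c[3]-=.191*180;json.dump(c,open('cmd.json','w'));print(c)
E
python3 thr.py 128.8 195 185 175 165 155 145 134 120 110 90 75 65
```

```text
[416.1328818030364, 73.17275110815316, 128.8, 128.11]
[0.02, 0.002, 0.0] 0.031 rows>=0.7
[0.04, 0.005, 0.0] 0.063 rows>=0.7
[0.059, 0.01, 0.0] 0.095 rows>=0.7
[0.078, 0.017, 0.0] 0.127 rows>=0.7
[0.096, 0.025, 0.0] 0.159 rows>=0.7
[0.113, 0.036, 0.0] 0.191 rows>=0.7
[0.131, 0.049, 0.0] 0.226 rows>=0.7
[0.152, 0.067, 0.0] 0.226 rows>=0.3
[0.167, 0.081, 0.0] 0.226 rows>=0.2
[0.198, 0.107, 0.0] 0.226 rows>=0.4
[0.22, 0.126, 0.0] 0.226 rows>=0.3
[0.236, 0.139, 0.0] 0.226 rows>=0.2
```

>>> {"method": "arm_command", "body": {
  "deltas": [
    [[0.02,0.001,0],[0,0,0.031],-1],
    [[0.04,0.004,0],[0,0,0.063],-1],
    [[0.059,0.009,0],[0,0,0.095],-1],
    [[0.078,0.016,0],[0,0,0.127],-1],
    [[0.096,0.025,0],[0,0,0.159],-1],
    [[0.113,0.036,0],[0,0,0.191],-1],
    [[0.131,0.049,0],[0,0,0.226],-1],
    [[0.152,0.067,0],[0,0,0.226],-1],
    [[0.167,0.081,0],[0,0,0.226],-1],
    [[0.198,0.107,0],[0,0,0.226],-1],
    [[0.22,0.126,0],[0,0,0.226],-1],
    [[0.236,0.139,0],[0,0,0.226],-1],
    [[0.236,0.139,0],[0,0,0.226],-1]
  ]
}}

```text
clock: 27.8
tool_pos: [398.2, 209.7, 128.8]
orientation: [0.722, 0.692, -0.0, 0.0]
contact_force: [-0.5, -0.7, -0.7]
gripper_width: 0.483
finger_force: 61.1
```

>>> {"method": "arm_command", "body": {
  "deltas": [
    [[0.02,0,0],[0,0,0],-1],
    [[0.032,0,0],[0,0,0],-1],
    [[0.04,0,0],[0,0,0],-1],
    [[0.044,0,0],[0,0,0],-1],
    [[0.044,0,0],[0,0,0],-1]
  ]
}}

```text
clock: 28.3
tool_pos: [399.1, 230.9, 128.8]
orientation: [0.723, 0.691, -0.0, 0.0]
contact_force: [-0.4, -0.9, -0.7]
gripper_width: 0.48
finger_force: 61.3
```

>>> {"method": "arm_command", "body": {
  "deltas": [
    [[0.004,0,0],[0,0,0],-1],
    [[0.008,0,0],[0,0,0],-1],
    [[0.01,0,0],[0,0,0],-1],
    [[0.01,0,0],[0,0,0],-1]
  ]
}}

```text
clock: 28.7
tool_pos: [399.1, 230.9, 128.9]
orientation: [0.722, 0.692, -0.006, 0.004]
contact_force: [-4.8, -27.6, 9.5]
gripper_width: 0.484
finger_force: 62.4
```

>>> {"method": "arm_command", "body": {
  "deltas": [
    [[-0.008,0,0],[0,0,0],-1],
    [[-0.008,0,0],[0,0,0],0.6],
    [[-0.008,0,0],[0,0,0],0.6],
    [[-0.008,0,0],[0,0,0],0.6],
    [[-0.008,0,0],[0,0,0],0.6],
    [[-0.008,0,-0.03],[0,0,0],0.6],
    [[-0.008,0,-0.1],[0,0,0],0.6],
    [[-0.008,0,-0.2],[0,0,0],0.6],
    [[-0.008,0,-0.2],[0,0,0],0.6],
    [[-0.008,0,-0.2],[0,0,0],0.6]
  ]
}}

```text
clock: 29.7
tool_pos: [399.9, 232.4, 230.3]
orientation: [0.723, 0.691, 0.002, 0.001]
contact_force: [0.2, 0.1, 0.5]
gripper_width: 0.801
finger_force: 0.0
```

```bash
python3 - <<'E'
import json,numpy as np
from h import *
c=json.load(open('cmd.json'));w=np.radians(c[3]);s=(.044+.01-.008)*500
c[0]+=s*np.cos(w);c[1]+=s*np.sin(w);c[2]+=100;json.dump([float(q) for q in c],open('cmd.json','w'));print(c,sensors.sense()['tool_pos'])
E
python3 w.py w9; python3 p.py "520 60 229 60"; python3 p.py "455.2 -116.2 180 14.71"; cat cmd.json
```

```text
[np.float64(399.0222595434598), np.float64(231.88877897510858), 228.8, 87.43] [399.90254762 232.41497105 230.25585316]
29.75 [398.9 232.1 228.5] [-0.6  0.1 -0.7] 0.7970631770956507
[-0.333, 0.257, -0.0] 0.152 rows>=4.2
[-0.37, 0.063, 0.098] 0.252 rows>=5.3
[454.92199553356346, -116.24993266366573, 179.8, 14.710000000000008]
```

>>> {"method": "arm_command", "body": {
  "deltas": [
    [[-0.08,0.06,0],[0,0,0.04],0.6],
    [[-0.17,0.13,0],[0,0,0.08],0.6],
    [[-0.25,0.19,0],[0,0,0.12],0.6],
    [[-0.333,0.257,0],[0,0,0.152],0.6],
    [[-0.333,0.257,0],[0,0,0.152],0.6],
    [[-0.333,0.257,0],[0,0,0.152],0.6]
  ]
}}

```text
clock: 30.4
tool_pos: [519.8, 58.7, 226.9]
orientation: [0.866, 0.5, -0.001, -0.001]
contact_force: [-0.6, 0.2, -0.4]
gripper_width: 0.8
finger_force: 0.0
```

>>> {"method": "arm_command", "body": {
  "deltas": [
    [[-0.07,0.01,0],[0,0,0.04],1],
    [[-0.14,0.02,0],[0,0,0.08],1],
    [[-0.21,0.03,0.02],[0,0,0.12],1],
    [[-0.28,0.05,0.05],[0,0,0.16],1],
    [[-0.37,0.063,0.098],[0,0,0.2],1],
    [[-0.37,0.063,0.098],[0,0,0.24],1],
    [[-0.37,0.063,0.098],[0,0,0.252],1],
    [[-0.37,0.063,0.098],[0,0,0.252],1],
    [[-0.37,0.063,0.098],[0,0,0.252],1]
  ]
}}

```text
clock: 31.3
tool_pos: [454.7, -114.8, 179.3]
orientation: [0.992, 0.13, -0.0, -0.0]
contact_force: [0.3, -0.1, -0.3]
gripper_width: 0.999
finger_force: 0.0
```

```bash
python3 w.py w10; python3 - <<'E'
from h import *
import pickle
for n in ('t_w10',):
    im=cv2.imread('pics/t_w10.png'); s=cam('side','s10')
    t=cam('top'); f=cv2.cvtColor(t['frame'],cv2.COLOR_RGB2HSV).astype(int)
    for u in range(150,186): 
        k=[tuple(f[v,u]) for v in (230,232)]; print(u,onz(t,u,232,158)[1].round(),*[tuple(int(x) for x in q) for q in k])
b=im[190:280,100:260]; a=cv2.imread('pics/w9.png')
b=cv2.resize(b,(600,338),interpolation=cv2.INTER_CUBIC); a=cv2.resize(a[0:384],(341,256)); o=np.zeros((594,600,3),np.uint8);o[:338]=b;o[338:,:341]=a;cv2.imwrite('pics/chk.png',o)
E
python3 p.py "455.2 -116.2 50.8 14.71"
```

```text
31.35 [ 454.9 -115.   179.5] [ 0.4 -0.2 -0.4] 1.0010539159235354
150 279.0 (9, 9, 194) (12, 13, 195)
151 276.0 (13, 27, 196) (16, 39, 198)
152 272.0 (19, 104, 201) (19, 114, 202)
153 269.0 (21, 166, 204) (21, 168, 203)
154 265.0 (21, 169, 204) (21, 171, 204)
155 261.0 (21, 170, 205) (21, 170, 204)
156 258.0 (21, 170, 204) (21, 170, 204)
157 254.0 (21, 170, 204) (21, 170, 205)
158 251.0 (21, 171, 203) (21, 172, 205)
159 247.0 (21, 169, 198) (20, 169, 198)
160 244.0 (19, 171, 172) (18, 173, 164)
161 240.0 (15, 172, 135) (14, 165, 130)
162 237.0 (13, 168, 120) (12, 166, 120)
163 233.0 (11, 160, 121) (12, 169, 121)
164 230.0 (12, 167, 119) (12, 166, 121)
165 226.0 (12, 168, 120) (12, 166, 121)
166 223.0 (12, 169, 121) (12, 173, 121)
167 219.0 (12, 169, 121) (11, 166, 121)
168 216.0 (11, 160, 113) (11, 151, 113)
169 212.0 (9, 97, 87) (9, 62, 99)
170 209.0 (3, 25, 91) (5, 13, 116)
171 205.0 (8, 28, 101) (6, 10, 124)
172 202.0 (9, 38, 108) (8, 8, 125)
173 198.0 (8, 43, 112) (0, 10, 127)
174 195.0 (7, 41, 111) (6, 10, 126)
175 191.0 (5, 38, 115) (12, 10, 126)
176 188.0 (9, 35, 123) (10, 12, 129)
177 184.0 (10, 55, 116) (13, 14, 126)
178 181.0 (11, 71, 111) (10, 12, 126)
179 177.0 (10, 74, 111) (10, 12, 126)
180 174.0 (11, 70, 110) (10, 12, 127)
181 170.0 (9, 70, 109) (6, 10, 127)
182 166.0 (9, 69, 107) (0, 8, 126)
183 163.0 (10, 71, 108) (6, 10, 126)
184 159.0 (9, 67, 110) (0, 8, 127)
185 156.0 (11, 69, 107) (6, 10, 127)
[0.001, 0.0, 0.258] 0.0 rows>=2.6
```

View pics/chk.png

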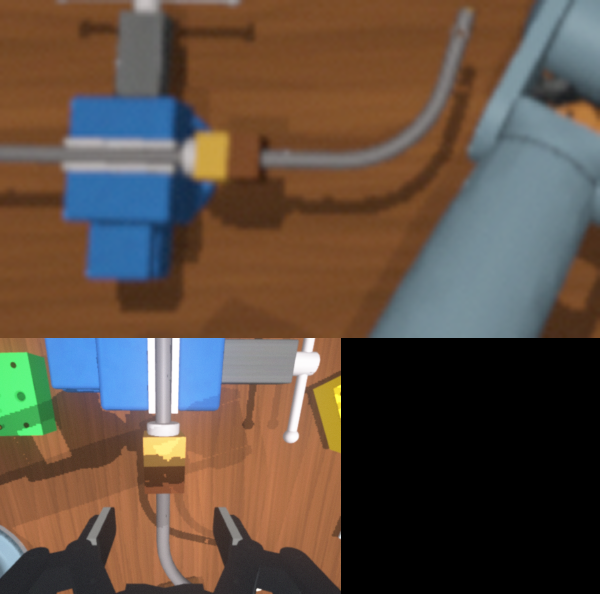

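The two blocks sit snug against the collar. Now I'll take the pin from the stand.

>>> {"method": "arm_command", "body": {
  "deltas": [
    [[0.001,0,0.08],[0,0,0],1],
    [[0.001,0,0.16],[0,0,0],1],
    [[0.001,0,0.22],[0,0,0],1],
    [[0.001,0,0.25],[0,0,0],1],
    [[0.001,0,0.258],[0,0,0],1],
    [[0.001,0,0.258],[0,0,0],1],
    [[0.001,0,0.258],[0,0,0],-1],
    [[0.001,0,0.258],[0,0,0],-1],
    [[0.001,0,0.258],[0,0,0],-1],
    [[0.001,0,0.258],[0,0,0],-1],
    [[0.001,0,0.258],[0,0,0],-1],
    [[0.001,0,0.258],[0,0,0],-1],
    [[0.001,0,0.258],[0,0,0],-1],
    [[0.001,0,0.258],[0,0,0],-1]
  ]
}}

```text
clock: 32.9
tool_pos: [456.0, -116.2, 51.5]
orientation: [0.992, 0.128, 0.0, 0.0]
contact_force: [-1.8, 1.0, 5.8]
gripper_width: 0.284
finger_force: 58.7
```

```bash
cat cmd.json; python3 p.py "455.4 -116.2 230 14.71" "514.8 24 230 14.71"; cat cmd.json
```

```text
[455.40560725802715, -116.12296928327106, 50.80000000000001, 14.710000000000008][-0.0, 0.0, -0.358] 0.0 rows>=3.6
[0.186, -0.241, -0.358] 0.0 rows>=3.0
[514.7592133331611, 24.042645065890213, 229.8, 14.710000000000008]
```

>>> {"method": "arm_command", "body": {
  "deltas": [
    [[0,0,-0.04],[0,0,0],-1],
    [[0,0,-0.1],[0,0,0],-1],
    [[0,0,-0.19],[0,0,0],-1],
    [[0,0,-0.28],[0,0,0],-1],
    [[0,0,-0.374],[0,0,0],-1],
    [[0.06,-0.08,-0.374],[0,0,0],-1],
    [[0.12,-0.16,-0.374],[0,0,0],-1],
    [[0.186,-0.241,-0.374],[0,0,0],-1],
    [[0.186,-0.241,-0.374],[0,0,0],-1],
    [[0.186,-0.241,-0.374],[0,0,0],-1],
    [[0.186,-0.241,-0.374],[0,0,0],-1]
  ]
}}

```text
clock: 34.0
tool_pos: [514.5, 23.5, 237.3]
orientation: [0.992, 0.128, -0.0, 0.0]
contact_force: [0.2, -0.1, -0.8]
gripper_width: 0.29
finger_force: 59.1
```

```bash
echo '[514.76,24.04,237.8,14.71]'>cmd.json; python3 w.py w11; python3 - <<'E'
from h import *
import pickle
A=pickle.load(open('w2.pkl','rb'));B=pickle.load(open('w11.pkl','rb'))
for n,c in (('w2',A),('w11',B)):
    f=c['frame'].astype(int);m=(f[...,0]>90)&(f[...,1]<55)&(f[...,2]<55);ys,xs=np.nonzero(m);print(n,xs.min(),xs.max(),ys.min(),ys.max(),xs.mean(),ys.mean(),m.sum(),c['T'][:3,3].round(1))
g=[cv2.cvtColor(c['frame'],cv2.COLOR_RGB2GRAY) for c in (A,B)]
for n,(x0,y0,x1,y1) in {'shank':(237,227,257,250),'knob':(213,252,281,332),'rodhole':(234,192,262,212),'rodtip':(248,168,272,184)}.items():
    r=cv2.matchTemplate(g[1][y0-12:y1+12,x0-12:x1+12],g[0][y0:y1,x0:x1],cv2.TM_CCOEFF_NORMED);_,v,_,p=cv2.minMaxLoc(r);print(n,np.array(p)-12,round(v,3))
E
```

```text
34.05 [514.5  23.1 237.4] [ 0.2  0.4 -1. ] 0.2847767926635686
[ 216  255   62   77 3844] [246.7 293.2] [455.1   6.9 174. ]
w2 216 277 255 330 246.16497326203208 293.54973262032087 3740 [594.4  44.  379.8]
w11 216 277 255 330 246.36139793486893 293.58194334127614 3777 [594.3  43.4 378.4]
shank [1 0] 0.973
knob [0 0] 0.982
rodhole [-1  0] 0.961
rodtip [-1 -1] 0.969
```

>>> {"method": "arm_command", "body": {
  "deltas": [
    [[0,0,0.04],[0,0,0],-1],
    [[0,0,0.08],[0,0,0],-1],
    [[0,0,0.09],[0,0,0],-1],
    [[0,0,0.1],[0,0,0],-1],
    [[0,0,0.11],[0,0,0],-1],
    [[0,0,0.12],[0,0,0],-1],
    [[0,0,0.12],[0,0,0],-1]
  ]
}}

```text
clock: 34.8
tool_pos: [515.1, 24.0, 177.6]
orientation: [0.992, 0.128, 0.0, 0.0]
contact_force: [1.6, 0.1, -0.2]
gripper_width: 0.279
finger_force: 59.0
```

Entered freely. Now pressing home.

>>> {"method": "arm_command", "body": {
  "deltas": [
    [[0,0,0.01],[0,0,0],-1],
    [[0,0,0.02],[0,0,0],-1],
    [[0,0,0.03],[0,0,0],-1],
    [[0,0,0.04],[0,0,0],-1],
    [[0,0,0.046],[0,0,0],-1],
    [[0,0,0.05],[0,0,0],-1],
    [[0,0,0.05],[0,0,0],-1]
  ]
}}

```text
clock: 35.5
tool_pos: [515.5, 24.1, 154.2]
orientation: [0.992, 0.128, 0.0, 0.0]
contact_force: [-3.4, 1.1, 10.0]
gripper_width: 0.288
finger_force: 60.2
```

>>> {"method": "arm_command", "body": {
  "deltas": [
    [[0,0,0.004],[0,0,0],-1],
    [[0,0,0.006],[0,0,0],-1],
    [[0,0,0.006],[0,0,0],-1]
  ]
}}

```text
clock: 35.8
tool_pos: [516.0, 24.2, 153.9]
orientation: [0.992, 0.128, 0.001, 0.0]
contact_force: [-10.0, 3.1, 24.4]
gripper_width: 0.281
finger_force: 61.6
```

Stiff at 153.9 with 24 N, so the pin is home. Relieve, open and rise.

>>> {"method": "arm_command", "body": {
  "deltas": [
    [[0,0,-0.003],[0,0,0],-1],
    [[0,0,-0.003],[0,0,0],1],
    [[0,0,-0.003],[0,0,0],1],
    [[0,0,-0.003],[0,0,0],1],
    [[0,0,-0.003],[0,0,0],1],
    [[0,0,-0.003],[0,0,0],1],
    [[0,0,-0.05],[0,0,0],1],
    [[0,0,-0.12],[0,0,0],1],
    [[0,0,-0.2],[0,0,0],1],
    [[0,0,-0.258],[0,0,0],1],
    [[0,0,-0.258],[0,0,0],1],
    [[0,0,-0.258],[0,0,0],1]
  ]
}}

```text
clock: 37.0
tool_pos: [515.0, 24.1, 279.0]
orientation: [0.992, 0.128, 0.0, 0.0]
contact_force: [0.3, 0.2, 0.2]
gripper_width: 0.997
finger_force: 0.0
```

```bash
python3 w.py w12; python3 - <<'E'
from h import *
import pickle
A=pickle.load(open('w1.pkl','rb'));B=pickle.load(open('w12.pkl','rb'))
for c in (A,B):
    f=c['frame'].astype(int)[150:260,190:300];m=(f[...,0]>110)&(f[...,1]<90)&(f[...,2]<90)&(f[...,0]-f[...,1]>70)
    n,l,st,ce=cv2.connectedComponentsWithStats(m.astype(np.uint8));i=1+st[1:,4].argmax();print(st[i],ce[i]+[190,150],sensors.sense()['tool_pos'])
t=cam('side','s12');S=cv2.imread('pics/side0.png');N=cv2.imread('pics/s12.png')
a=S[150:175,238:262];r=cv2.matchTemplate(N[140:185,228:272],a,cv2.TM_CCOEFF_NORMED);print(cv2.minMaxLoc(r))
E
```

```text
37.05 [514.4  24.2 277.7] [ 0.1 -0.2 -0.4] 1.0029644153034658
[231 178  31  17 196] [245.1 183.9] [522.9  26.3 174. ]
[ 38  27  35  40 912] [245.26096491 196.81359649] [514.09149639  24.24997199 277.04448954]
[ 40  27  35  40 920] [247.18804348 197.50434783] [514.09149639  24.24997199 277.04448954]
(-0.2088003158569336, 0.948133111000061, (12, 1), (10, 10))
```

```bash
python3 -c "
from workcell import robot; print(robot.finish_job())"
```

```text
the job is handed in; nothing more can be done
None
```

I handed the job in with both blocks on the bench (olive, then walnut) snug against the collar and the pin pressed home, after its stop in the drill stand. I got no verdict back. The camera showed the row in place, and the pin stopped firmly at about 24 N.

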